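# Pack the bake-sale carrier and knock its locking pegs home

### The arm

A 6-joint arm with a two-finger parallel gripper is mounted at the origin on the work surface. World frame = base frame: x ahead of the robot, y to its left, z up, the work surface at z = 0. Lengths are in mm, angles in rad, forces in N, time in s.
With the tool pointing down it reaches from about 275 to 1000 mm from the base axis. Payload 8.4 kg.
Tool frame: the origin (TCP) lies at the centre of the arm's flange, where the gripper is bolted on; the fingertips stand 173 mm ahead of it and the grasp point (between the pads) lies 155 mm ahead of it (r.nose_length is the distance from the TCP to the fingertips, in mm); z points along the fingers, y is the direction in which the jaws open and shut (so a half turn about z gives the same grasp; the last joint's range is limited). The gripper opens to 85 mm and grips with 20 to 120 N. Pads are 22 mm wide; open, the fingers measure 114 mm over their backs; the gripper's body (76 mm by 85 mm) begins 54 mm behind the grasp point. The pads swing forward as they close: fully open they stand 13 mm farther back than shut.
Start: joints at [-1.246, 0.353, 1.633, -0, 1.155, -0.002], TCP at [200.633, -591.926, 404.681] pointing down, gripper open.
Joint ranges: [-2.63, 2.63], [-0.92, 2.1], [0.06, 2.66], [-1.3, 4.44], [0, 2.69], [-3.02, 3.02]. Speed limits (rad/s): [2.22, 2.22, 2.79, 3.14, 3.14, 3.14].

### API

Orientations are given as [roll, pitch, yaw] about the fixed x, y, z axes, in that order (R = Rz(yaw) Ry(pitch) Rx(roll)).
In Python, from rig import r, grab_frame, workorder gives the robot as it stands.
- The arm moves only by the tool carry_out, never from a script. Its argument "steps" is a list that holds one entry, the list of rows, each a list of 5 numbers: the opening in per cent of the stroke, from 0 (shut) to 100 (fully open), then the shift along the tool's x, y, z in m, then the turn about the tool's z in degrees. In form: [[[jaw, x, y, z, spin], ...]]. A call has 1 to 8 rows; each row is the pose to reach, as a shift and turn from the pose measured when the call began, along the tool's axes at that moment; what a row does not reach only later rows make up. A row lasts 1/10 s, in which the tool goes at most 50 mm and 8.59 degrees, less where a joint would pass 70% of its speed; a pose out of reach is approached as far as the arm can. A call with a gripper value outside its range is refused whole. The fingers move at their own pace and stop on an object; "squeeze" is the grip in N (left out, the last holds). Time passes only in rows, so rows that repeat a pose let the fingers close. It gives the time, the measured TCP pose, the force and the opening at its end, in the units of the state.
- r.sense(): the state, without advancing time (a new reading comes with each control period).
- grab_frame(name): name is "side" or "top" or "wrist"; returns a dict with "image" (400x640x3 uint8, red, green, blue), "intrinsics" (3x3 intrinsics, pixels), "D" ([k1, k2, p1, p2, k3] as OpenCV has them; the pictures are not rectified), "eye" and "rotation" of the camera in the world; the wrist camera has in their place "T_tool_cam" (4x4, takes a point from camera to tool coordinates, whose origin is the TCP and whose axes are the flange's). Camera axes: x right, y up, looking along -z (the intrinsics and any distortion apply to the point x, -y, -z); pixel columns grow to the right and rows downward; lengths in mm; the calibration is good to about 2 mm. A picture is of the moment at which its call begins: read the wrist's pose just before it. There is no depth.
- workorder.sign_off(): hands the job in, once; it reports no verdict.
The state is a dict: "clock": time; "qpos": joint angles; "qvel": joint speeds; "joint_efforts": joint torques, N m; "eef_pos": TCP position; "tcp_rot": TCP orientation; "contact_force": force on the tool from outside, world axes, zero at the start; "wrist_torque": the same for the moment, N m; "opening": opening from 0.0 (shut) to 1.0 (fully open).
Only numpy, scipy, OpenCV 4.12 (cv2) and the standard library are available. Lean on these libraries where they do the work, as an engineer would, in place of code of your own. Each camera call takes 0.05 s, during which the arm holds its last target.

### The job

Open the sliding lid of the wooden bake-sale carrier, put every shortbread from the cooling rack flat into its compartment, icing up, and slide the lid fully shut. Then knock both red locking pegs fully home with the metal mallet, touching the pegs with nothing but the mallet, and stand the mallet upright again on its round cork mat. Leave everything else on the table where it is.

Things in the scene. Friction and masses are not known exactly. Their poses are not given: they have to be found in the camera images.
- carrier: Wooden carrier, fixed; place and yaw vary. Origin on the table under the compartment's centre; x away from the robot, z up. Near wall 24 mm thick, other walls 8 mm, tops at z 0.034. Outside them two guide rails 10 mm thick, 40 mm high at y = +-0.148, from x = -0.086 to 0.220; the open lid runs on between them beyond the far wall.
- compartment (a point): Centre of the compartment's floor, 8 mm above the table, axes as the carrier's. Inside, the compartment spans x -0.062 to 0.062 and y -0.134 to 0.134 and is 26 mm deep to the wall tops: room for four shortbreads in one row along y.
- lock_bar (a point): Middle of the top of the steel lock bar, 46 mm above the table: 22 mm wide (x), 306 mm long (y), 6 mm thick, at carrier x = -0.075. The shut lid's near edge lies under it; the two pegs stand up from it.
- lid (a joint): Slide of the flat blue lid (150 by 282 by 5 mm, top 39 mm above the table), m: 0 shut, 0.15 fully open. It opens along the carrier's +x (away from the robot). About 2 N to move; stays where it is left. May start a little open.
- lid_handle (a point): Middle of the top of the lid's white bar handle: 14 mm thick along x, 90 mm long along y, 24 mm high above the lid; this point is 63 mm above the table. At carrier x = -0.010 when shut. Pinch it from above across x.
- push_left (a joint): Travel of the left (+y) locking peg, m: 0 raised, 0.012 fully home (its red head then rests on the steel bar). May start up to 0.002. Tight and sprung: 6 N of friction plus 250 N/m, so about 9 to 10 N drives it fully down; it stays where it is driven to.
- peg_left: The left locking peg: red round head 22 mm across, 5 mm thick, on a 12 mm steel shaft. Origin: centre of the head's underside (top 5 mm above); moves with the peg. At carrier x = -0.075, y = 0.112; underside 58 mm above the table when up, 46 mm when home. Fingers and arm must not touch it.
- push_right (a joint): Travel of the right (-y) locking peg, m: 0 raised, 0.012 fully home (its red head then rests on the steel bar). May start up to 0.002. Tight and sprung: 6 N of friction plus 250 N/m, so about 9 to 10 N drives it fully down; it stays where it is driven to.
- peg_right: The right locking peg: red round head 22 mm across, 5 mm thick, on a 12 mm steel shaft. Origin: centre of the head's underside (top 5 mm above); moves with the peg. At carrier x = -0.075, y = -0.112; underside 58 mm above the table when up, 46 mm when home. Fingers and arm must not touch it.
- mallet: Metal pounding mallet, 0.5 kg (may vary), standing upright on its striking face: aluminium head 54 mm across and 22 mm high, above it an upright teal handle 24 mm across that ends 115 mm above the face. Origin: centre of the striking face, z along the handle. Hold the handle from above and strike straight down.
- mat: Round cork mat, 120 mm across, 5 mm thick, fixed; the mallet's place. Origin: centre of its underside, on the table. May lie left or right of the carrier.
- rack: Wire cooling rack, 210 by 210 mm, 12 mm high, fixed; the shortbreads start on it. Origin: centre of its underside, on the table. May lie left or right of the carrier.
- cookie1: Round iced shortbread with pink icing and sprinkles, a rigid disc 52 mm across and 20 mm thick, 45 g. Origin: centre of its underside; z up through the icing. Starts flat on the rack with at least 25 mm free around it. May be absent (None).
- cookie2: Round iced shortbread with white icing and sprinkles, a rigid disc 52 mm across and 20 mm thick, 45 g. Origin: centre of its underside; z up through the icing. Starts flat on the rack with at least 25 mm free around it. May be absent (None).
- cookie3: Round iced shortbread with yellow icing and sprinkles, a rigid disc 52 mm across and 20 mm thick, 45 g. Origin: centre of its underside; z up through the icing. Starts flat on the rack with at least 25 mm free around it. May be absent (None).
- cookie4: Round iced shortbread with light blue icing and sprinkles, a rigid disc 52 mm across and 20 mm thick, 45 g. Origin: centre of its underside; z up through the icing. Starts flat on the rack with at least 25 mm free around it. May be absent (None).
- sprinkle_jar: Bystander: small pink sprinkle jar, 36 mm across, 60 mm high. Origin: centre of its underside.
- cutter_tin: Bystander: copper cutter tin, 52 mm across, 34 mm high. Origin: centre of its underside.
- spatula: Bystander: spatula, 240 mm long, lying flat along its x, near the robot's base.
- spoon: Bystander: spoon, 180 mm long, lying flat along its x, near the robot's base.
Not all that is in view belongs to the job. What is shaped like the cookie1 but black or green is not meant.

How it is judged:
By the outcome, as a careful person would: the job done as asked, in the order asked, and still so for the second after the job is handed in, with the robot touching nothing.
Of cookie1, cookie2, cookie3, cookie4 only 3 to 4 are there at a start; the rules pass over those that are not, and their reading is None.
At some moment in a run one of cookie1, cookie2, cookie3, cookie4 may be knocked a few centimetres aside while the robot is not near it.
It also fails if it takes over 210 s, if anything falls off the work surface, if the arm or the gripper's body presses on something with over 40 N, if the wrist force passes 120 N, or if a joint passes its speed limit or range.

## Working session

There is one attempt and no reset: what is moved stays moved. The work goes in short steps, Python scripts to look and compute and a tool call to move; the robot and the scene stay as the last step left them, time stands still between calls to the robot, and variables do not carry over. Pictures are saved under pics/ and viewed, and the job is handed in when it is done.

Besides the shell and the picture viewer there is one more tool, called after "Call:" as name([rows], argument=value, ...), one row to a line, values as JSON. carry_out: Moves the arm, as the interface text tells. Its arguments: {"type":"object","properties":{"steps":{"type":"array","items":{"type":"array","items":{"type":"array","items":{"type":"number"}}}},"squeeze":{"type":"number"}},"required":["steps"]}

```bash
ls; mkdir -p pics; python3 - <<'E'
from rig import r, grab_frame, workorder
import cv2, numpy as np
print(r.sense())
for n in ["side","top","wrist"]:
    f=grab_frame(n); cv2.imwrite(f"pics/a_{n}.png",f["image"][:,:,::-1])
    print(n,{k:v for k,v in f.items() if k!="image"})
E
```

```text
pics
{'clock': 0.0, 'qpos': array([-1.24636747e+00,  3.53676235e-01,  1.63414105e+00, -9.47648607e-06,
        1.15518968e+00, -2.42929599e-03]), 'qvel': array([-0.00153904,  0.00125929,  0.00038706, -0.00098814, -0.00071193,
        0.00038336]), 'joint_efforts': array([-3.79795732e-03, -6.05252981e+01, -3.42067587e+01, -1.77657371e-04,
        9.45191598e-03,  2.04284657e-05]), 'eef_pos': array([ 200.5750897 , -591.69505267,  403.94100325]), 'tcp_rot': array([-3.14017832e+00,  5.22854299e-06,  3.26861987e-01]), 'contact_force': array([-0.22377585,  0.53075722, -0.74351456]), 'wrist_torque': array([0.08441775, 0.01826281, 0.02546813]), 'opening': 1.0005405911534608}
side {'intrinsics': array([[443.85368563,   0.        , 326.05160549],
       [  0.        , 443.85368563, 200.44023216],
       [  0.        ,   0.        ,   1.        ]]), 'D': array([0.01060762, 0.        , 0.        , 0.        , 0.        ]), 'eye': array([-163.15424251,  811.17260014,  797.32486889]), 'rotation': array([ 0.9500559 ,  0.01913238, -2.46730143])}
top {'intrinsics': array([[364.10424688,   0.        ,
[... 230 characters left out ...]
40.27273422, 1106.38636644]), 'rotation': array([ 0.09845856, -0.00605402, -1.59598957])}
wrist {'intrinsics': array([[351.90723855,   0.        , 316.84754848],
       [  0.        , 351.90723855, 200.89292603],
       [  0.        ,   0.        ,   1.        ]]), 'D': array([-0.03708817,  0.        ,  0.        ,  0.        ,  0.        ]), 'T_tool_cam': array([[ 4.82850194e-04,  9.61896703e-01,  2.73412691e-01,
         6.90667386e+01],
       [ 9.99999801e-01, -5.75683758e-04,  2.59308416e-04,
        -5.63603486e-01],
       [ 4.06827156e-04,  2.73412511e-01, -9.61896789e-01,
         3.19837998e+01],
       [ 0.00000000e+00,  0.00000000e+00,  0.00000000e+00,
         1.00000000e+00]])}
```

View pics/a_top.png

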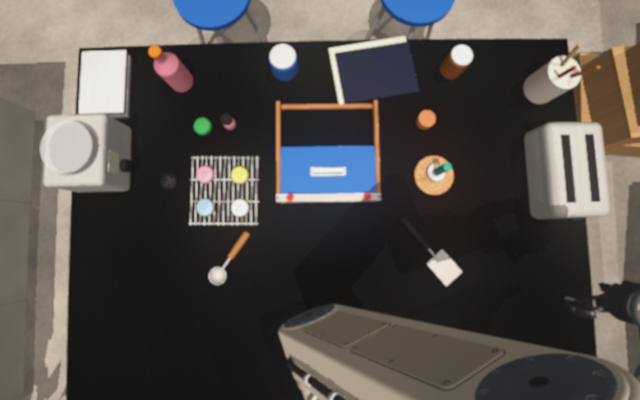

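View pics/a_side.png

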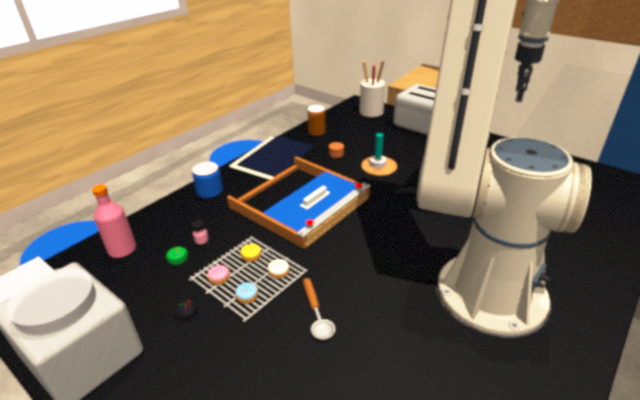

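View pics/a_wrist.png

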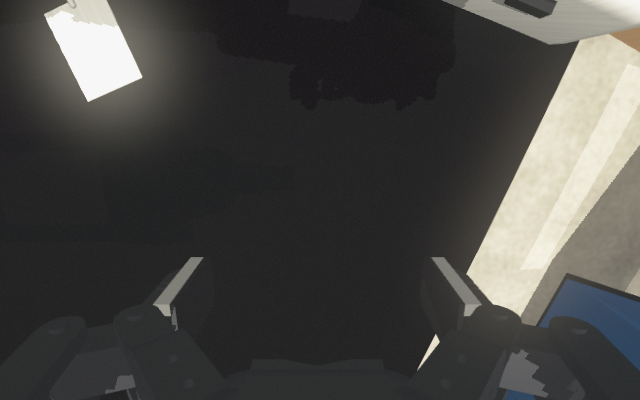

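Top view: the candidates for shortbreads are pink (204,174), yellow (239,175), light blue (205,207) and white (239,208), all on the rack. The decoys off the rack are green (202,126) and black (168,181). The carrier is near (328,150), with red pegs at (290,197) and (367,197). The mallet on its cork mat is near (435,174).

```bash
cat > h.py <<'E'
from rig import r, grab_frame, workorder
import cv2, numpy as np
from scipy.spatial.transform import Rotation as Ro
def R(rpy): return Ro.from_euler('xyz',rpy).as_matrix()
class Cam:
    def __init__(s,name):
        s.name=name
        st=r.sense() if name=='wrist' else None
        f=grab_frame(name); s.im=f["image"][:,:,::-1].copy(); s.K=f["intrinsics"]; s.D=f["D"]
        if name=='wrist':
            T=f["T_tool_cam"]; Rt=R(st["tcp_rot"]); s.R=Rt@T[:3,:3]; s.e=Rt@T[:3,3]+st["eef_pos"]
        else: s.R=R(f["rotation"]); s.e=np.array(f["eye"])
    def ray(s,px):
        u=cv2.undistortPoints(np.array(px,float).reshape(-1,1,2),s.K,s.D)[:,0]
        d=np.c_[u[:,0],-u[:,1],-np.ones(len(u))]@s.R.T
        return d
    def at(s,px,z):
        d=s.ray(px); t=(z-s.e[2])/d[:,2]
        return s.e+d*t[:,None]
    def proj(s,P):
        p=(np.atleast_2d(P)-s.e)@s.R; p=np.c_[p[:,0],-p[:,1],-p[:,2]]
        return cv2.projectPoints(p,np.zeros(3),np.zeros(3),s.K,s.D)[0][:,0]
def blobs(im,lo,hi,amin=20,roi=None):
    h=cv2.cvtColor(im,cv2.COLOR_BGR2HSV); m=cv2.inRange(h,np.array(lo),np.array(hi))
    if roi: k=np.zeros_like(m); x0,y0,x1,y1=roi; k[y0:y1,x0:x1]=255; m&=k
    n,l,st,c=cv2.connectedComponentsWithStats(m)
    return sorted([(int(st[i,4]),c[i].round(1),st[i,:4].tolist()) for i in range(1,n) if st[i,4]>=amin],key=lambda a:-a[0]),m
def plan(target,yaw=None):
    """tool-frame shift (m) and spin from present pose to world target TCP"""
    st=r.sense(); Rt=R(st["tcp_rot"]); d=Rt.T@(np.array(target)-st["eef_pos"])/1000
    y=st["tcp_rot"][2]
    return d.round(4), (None if yaw is None else round(float(-np.degrees((yaw-y+np.pi/2)%np.pi-np.pi/2)),2))
E
python3 - <<'E'
from h import *
t=Cam('top'); s=Cam('side')
cv2.imwrite('pics/b_top.png',cv2.resize(t.im[80:250,150:480],None,fx=2.4,fy=2.4,interpolation=cv2.INTER_CUBIC))
cv2.imwrite('pics/b_side.png',cv2.resize(s.im[120:330,160:420],None,fx=2.8,fy=2.8,interpolation=cv2.INTER_CUBIC))
print(t.R.round(2).tolist())
E
```

```text
[[-0.03, 0.99, -0.1], [-1.0, -0.02, 0.01], [0.01, 0.1, 1.0]]
```

View pics/b_top.png

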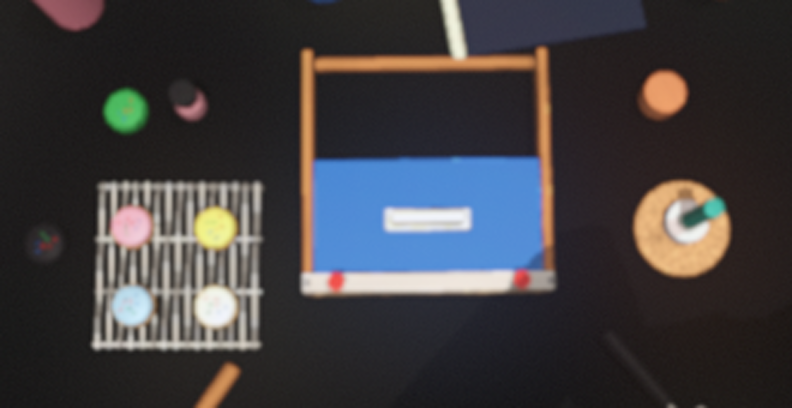

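View pics/b_side.png

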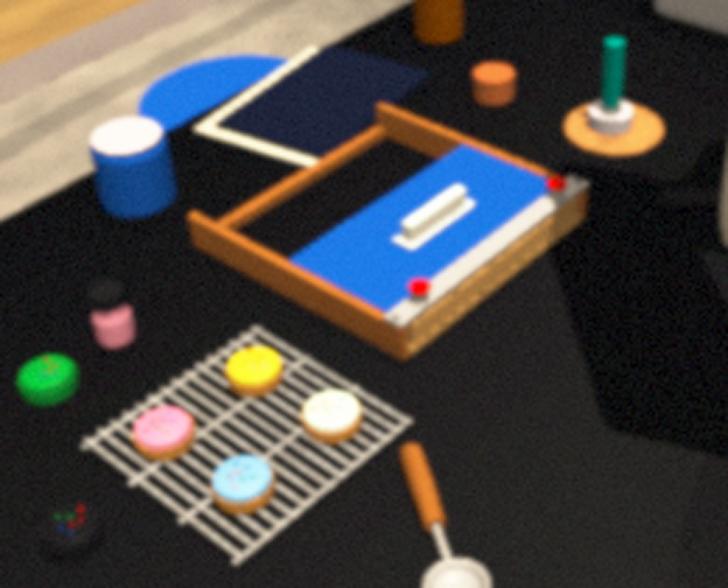

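```bash
python3 - <<'E'
from h import *
print(r.nose_length)
t=Cam('top'); s=Cam('side')
for nm,cam,pts in (('top',t,{'pink':(204,174),'yellow':(239,175),'blue':(205,207),'white':(239,208)}),('side',s,{'pink':(218,274),'yellow':(251,252),'blue':(247,292),'white':(278,268)})):
    hsv=cv2.cvtColor(cam.im,cv2.COLOR_BGR2HSV)
    for k,p in pts.items(): print(nm,k,hsv[p[1],p[0]])
    for k,lo,hi in (('pink',(150,40,150),(179,255,255)),('yellow',(23,120,140),(33,255,255)),('blue',(90,30,150),(112,110,255)),('red',(0,170,120),(6,255,255)),('red2',(172,170,120),(180,255,255)),('lid',(100,150,100),(118,255,255)),('teal',(75,100,50),(95,255,200))):
        b,_=blobs(cam.im,lo,hi,8); print(nm,k,[(a,c.tolist(),bb,cam.at(c,32)[0,:2].round(1).tolist()) for a,c,bb in b[:5]])
E
```

```text
173.4
top pink [173  55 238]
top yellow [ 29 104 238]
top blue [100  46 237]
top white [ 60   1 239]
top pink [(488, [167.4, 68.0], [154, 53, 28, 38], [878.8, 490.7]), (196, [204.1, 173.7], [196, 166, 17, 16], [544.4, 372.7]), (34, [229.5, 125.3], [225, 122, 9, 7], [690.8, 296.7]), (13, [367.1, 193.0], [364, 192, 7, 3], [474.5, -111.9]), (9, [289.7, 193.7], [287, 193, 6, 2], [478.1, 117.8])]
top yellow [(26, [242.8, 169.7], [236, 166, 12, 12], [553.6, 256.7]), (16, [231.8, 172.7], [231, 169, 3, 9], [545.3, 289.6])]
top blue [(196, [204.6, 206.7], [197, 199, 16, 16], [445.6, 370.6]), (110, [327.2, 171.3], [309, 166, 38, 11], [542.5, 4.8]), (28, [349.5, 192.0], [336, 192, 28, 1], [478.8, -59.7])]
top red [(8, [289.5, 196.9], [288, 196, 4, 3], [468.6, 118.6])]
top red2 []
top lid [(3764, [327.6, 167.6], [282, 145, 93, 47], [553.7, 3.3]), (1663, [211.1, 11.9], [174, 0, 75, 30], [1061.0, 357.0]), (1350, [417.5, 10.2], [382, 0, 72, 26], [1052.5, -295.8]), (196, [284.2, 72.8], [271, 62, 26, 18], [852.6, 128.7])]
top teal [(83, [444.1, 167.8], [436, 162, 17, 12], [545.0, -347.1])]
side pink 
[... 560 characters left out ...]
, 24, 25], [560.1, 8.3]), (14, [321.5, 213.2], [315, 208, 14, 11], [488.0, 40.8]), (13, [344.0, 196.4], [338, 192, 13, 10], [486.7, -64.7]), (12, [327.0, 190.5], [325, 186, 5, 10], [547.0, -58.5])]
side red [(22, [358.7, 184.8], [356, 183, 6, 5], [487.9, -142.6]), (16, [309.8, 223.2], [308, 222, 5, 4], [484.9, 95.9])]
side red2 [(9, [309.0, 221.2], [307, 220, 6, 4], [492.5, 90.4])]
side lid [(2040, [308.5, 200.6], [264, 173, 91, 57], [557.7, 16.1]), (1514, [58.9, 240.1], [21, 221, 77, 43], [972.8, 557.5]), (654, [231.6, 151.4], [211, 141, 49, 27], [969.0, -47.2]), (519, [208.4, 184.5], [194, 170, 28, 27], [866.1, 140.2])]
side teal [(209, [378.7, 143.8], [374, 132, 10, 26], [584.1, -403.2])]
```

```bash
python3 - <<'E'
from h import *
t=Cam('top')
hsv=t.im.astype(int)
m=((hsv[:,:,2]-hsv[:,:,1]>70)&(hsv[:,:,2]-hsv[:,:,0]>70)).astype(np.uint8)*255; m[:186]=0;m[206:]=0;m[:,:275]=0;m[:,385:]=0
n,l,st,c=cv2.connectedComponentsWithStats(m)
for i in range(1,n): print(st[i].tolist(),c[i],t.at(c[i],63)[0])
print('handle',t.at((328,171.2),63))
print('bar', t.at([(276,202),(381,200.5)],46))
print('mallet top',t.at((446.5,166.5),120),'mat',t.at((434.5,174.8),5))
print('cur', plan([480,0,420],np.pi/2))
E
```

```text
[364, 193, 7, 7, 37] [367. 196.] [ 462.72901663 -106.92352392   63.        ]
[287, 194, 6, 8, 40] [289.5 197.2] [464.75889432 116.3435131   63.        ]
handle [[537.69235498   3.50655047  63.        ]]
bar [[ 453.24617556  157.24237342   46.        ]
 [ 450.0472002  -149.89371378   46.        ]]
mallet top [[ 533.87497446 -322.29942181  120.        ]] mat [[ 528.3341968  -325.68896875    5.        ]]
cur (array([ 0.4546, -0.4709, -0.0153]), -71.28)
```

Call:
carry_out([
  [[60,0.05,-0.05,0,-8],[60,0.1,-0.1,0,-16],[60,0.15,-0.15,0,-24],[60,0.2,-0.2,0,-32],[60,0.25,-0.25,0,-40],[60,0.3,-0.3,0,-48],[60,0.35,-0.35,0,-56],[60,0.35,-0.35,0,-64]],
], squeeze=30)

```text
clock: 1.2
eef_pos: [378.1, -231.4, 405.0]
tcp_rot: [3.141, 0.0, 1.449]
contact_force: [0.2, -0.8, 0.6]
opening: 0.599
```

```bash
python3 - <<'E'
from h import *
print(plan([500,10,420],np.pi/2-0.009), r.sense()['eef_pos'])
E
```

```text
(array([ 0.2544,  0.0917, -0.015 ]), -6.45) [ 378.09751107 -231.43091024  404.98195349]
```

Call:
carry_out([
  [[60,0.254,0.092,-0.015,-6.5],[60,0.254,0.092,-0.015,-6.5],[60,0.254,0.092,-0.015,-6.5],[60,0.254,0.092,-0.015,-6.5],[60,0.254,0.092,-0.015,-6.5],[60,0.254,0.092,-0.015,-6.5],[60,0.254,0.092,-0.015,-6.5],[60,0.254,0.092,-0.015,-6.5]],
])

```text
clock: 2.0
eef_pos: [500.1, 9.8, 419.8]
tcp_rot: [3.141, 0.001, 1.564]
contact_force: [-0.3, -0.6, 0.5]
opening: 0.598
```

```bash
python3 - <<'E'
from h import *
w=Cam('wrist'); cv2.imwrite('pics/c_w.png',w.im); print(r.sense()['eef_pos'],r.sense()['tcp_rot'],r.sense()['qpos'])
E
```

```text
[499.811257     9.16159401 419.81031238] [3.14149623e+00 6.51870489e-04 1.56292272e+00] [ 1.55488963e-02  1.41306859e-01  1.87865025e+00 -7.25984539e-04
  1.12155452e+00  2.37377269e-02]
```

View pics/c_w.png

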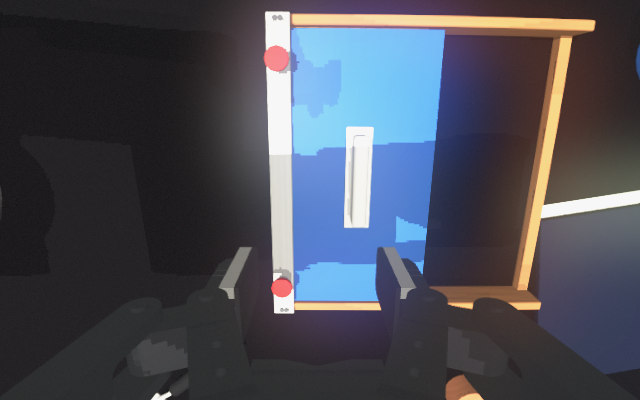

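Wrist view: pegs at (276,58) and (281,288), the white handle around (359,178), the blue lid and lock bar clear.

```bash
cat >> h.py <<'E'
def redpegs(im,roi=None):
    a=im.astype(int); m=((a[:,:,2]-a[:,:,1]>70)&(a[:,:,2]-a[:,:,0]>70)).astype(np.uint8)*255
    if roi: k=np.zeros_like(m); x0,y0,x1,y1=roi; k[y0:y1,x0:x1]=255; m&=k
    n,l,st,c=cv2.connectedComponentsWithStats(m)
    return [(st[i].tolist(),c[i]) for i in range(1,n) if st[i,4]>100]
E
python3 - <<'E'
from h import *
w=Cam('wrist')
for st,c in redpegs(w.im):
    print(st,c,w.at(c,62)[0])
print('bar corners TL,TR,BL,BR',w.at([(265,12),(288,12),(274.5,313),(294,313)],46).round(1).tolist())
print('rail ends', w.at([(594,20),(540,303)],40).round(1).tolist())
cv2.imwrite('pics/c_h.png',cv2.resize(w.im[115:240,320:400],None,fx=5,fy=4.5,interpolation=cv2.INTER_CUBIC))
E
```

```text
[264, 45, 25, 26, 499] [275.93787575  57.13226453] [464.65526763 116.18962828  62.        ]
[272, 278, 21, 19, 305] [281.73114754 286.98688525] [ 462.08387044 -106.29616752   62.        ]
bar corners TL,TR,BL,BR [[454.5, 155.9, 46.0], [474.9, 155.6, 46.0], [450.9, -147.9, 46.0], [472.7, -148.0, 46.0]]
rail ends [[756.6, 152.0, 40.0], [753.1, -143.1, 40.0]]
```

View pics/c_h.png

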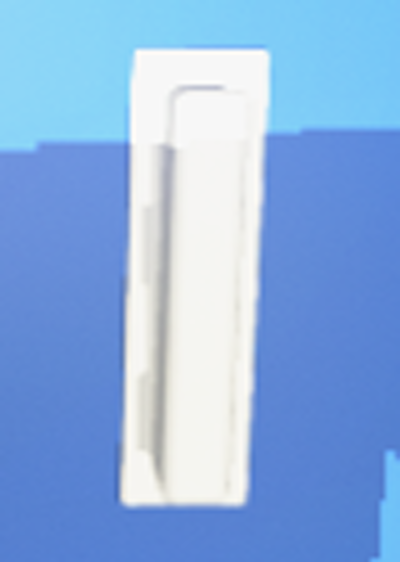

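```bash
python3 - <<'E'
from h import *
w=Cam('wrist')
p=w.at([(354,135),(369,135),(352.6,226),(366,226)],63); print(p.round(1).tolist(), p.mean(0))
h=p.mean(0)
# grasp point z at ~52 -> TCP z=52+155
print(plan([h[0],4.3,300],np.pi/2-0.0116)); print(plan([h[0],4.3,206],np.pi/2-0.0116))
E
```

```text
[[533.6, 48.4, 63.0], [547.3, 48.3, 63.0], [534.0, -39.7, 63.0], [547.1, -39.8, 63.0]] [540.4720554    4.31912361  63.        ]
(array([-0.0039,  0.0407,  0.1199]), 0.13)
(array([-0.0038,  0.0407,  0.2139]), 0.13)
```

Call:
carry_out([
  [[45,-0.004,0.041,0.05,0.1],[45,-0.004,0.041,0.1,0.1],[45,-0.004,0.041,0.15,0.1],[45,-0.004,0.041,0.19,0.1],[45,-0.004,0.041,0.205,0.1],[45,-0.004,0.041,0.205,0.1],[45,-0.004,0.041,0.205,0.1],[0,-0.004,0.041,0.205,0.1]],
], squeeze=25)

```text
clock: 2.95
eef_pos: [540.6, 3.2, 215.1]
tcp_rot: [3.141, 0.001, 1.558]
contact_force: [-0.0, 0.1, -0.2]
opening: 0.297
```

Call:
carry_out([
  [[0,0,0,0,0],[0,0,0,0,0],[0,0,0,0,0],[0,0,0,0,0]],
])

```text
clock: 3.35
eef_pos: [540.7, 3.1, 215.5]
tcp_rot: [3.141, 0.001, 1.559]
contact_force: [-0.7, -1.8, 4.5]
opening: 0.156
```

Call:
carry_out([
  [[0,0,0.015,0,0],[0,0,0.035,0,0],[0,0,0.055,0,0],[0,0,0.075,0,0],[0,0,0.095,0,0],[0,0,0.115,0,0],[0,0,0.13,0,0],[0,0,0.136,0,0]],
])

```text
clock: 4.15
eef_pos: [677.5, 1.4, 215.5]
tcp_rot: [3.141, 0.001, 1.559]
contact_force: [-2.0, 0.1, 4.7]
opening: 0.157
```

Call:
carry_out([
  [[0,0,0.002,0,0],[0,0,0.004,0,0],[0,0,0.004,0,0]],
])

```text
clock: 4.45
eef_pos: [679.6, 1.4, 215.5]
tcp_rot: [-3.137, 0.001, 1.559]
contact_force: [-9.3, 0.4, 9.7]
opening: 0.16
```

Call:
carry_out([
  [[45,0,-0.001,0,0],[45,0,-0.001,0,0],[45,0,-0.001,0,0],[45,0,-0.001,-0.05,0],[45,0,-0.001,-0.1,0],[45,0,-0.001,-0.15,0],[45,0,-0.001,-0.2,0],[45,0,-0.001,-0.2,0]],
])

```text
clock: 5.25
eef_pos: [681.3, 1.7, 424.1]
tcp_rot: [3.133, 0.001, 1.559]
contact_force: [0.9, 0.4, 1.4]
opening: 0.45
```

Call:
carry_out([
  [[80,0.33,-0.17,0,0],[80,0.33,-0.17,0,0],[80,0.33,-0.17,0,0],[80,0.33,-0.17,0,0],[80,0.33,-0.17,0,0],[80,0.33,-0.17,0,0],[80,0.33,-0.17,0,0],[80,0.33,-0.17,0,0]],
])

```text
clock: 6.05
eef_pos: [513.2, 337.0, 421.9]
tcp_rot: [3.133, -0.0, 1.561]
contact_force: [0.4, -0.1, 0.9]
opening: 0.803
```

```bash
python3 - <<'E'
from h import *
w=Cam('wrist'); cv2.imwrite('pics/d_w.png',w.im); print(r.sense()['eef_pos'],r.sense()['tcp_rot'],r.sense()['qpos'],r.sense()['contact_force'])
t=Cam('top'); cv2.imwrite('pics/d_t.png',t.im)
E
```

```text
[512.77240721 338.08479092 421.89796635] [ 3.13344452e+00 -1.04870475e-03  1.56181935e+00] [ 0.58147227  0.31893991  1.6423697  -0.00397572  1.17293342  0.59198044] [-0.35816584  1.1248108   0.64860392]
```

View pics/d_w.png

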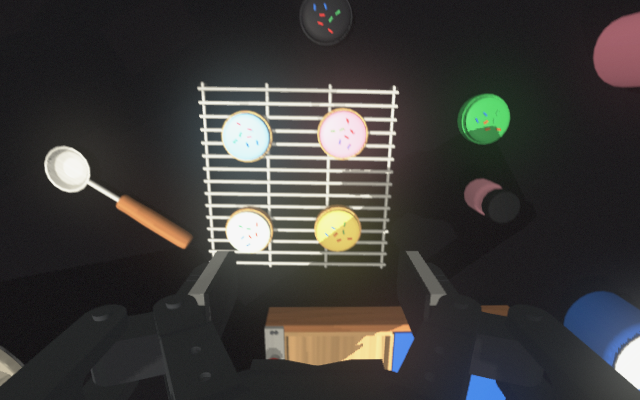

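View pics/d_t.png

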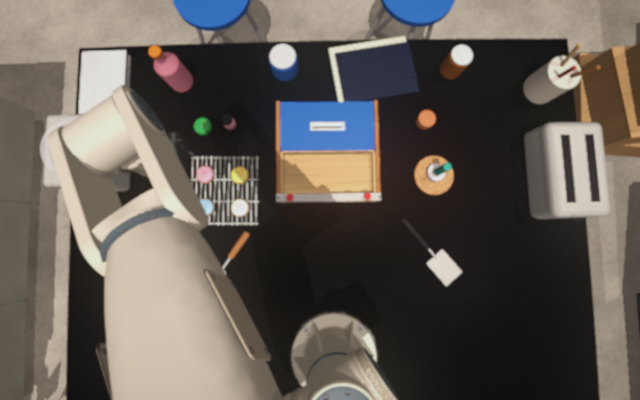

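Wrist view: shortbreads at light blue (246,136), pink (343,134), white (249,231) and yellow (338,229). The decoys are black (326,16) and green (484,119), off the rack. The lid is open.

```bash
cat >> h.py <<'E'
COL={'pink':((150,20,120),(179,140,255)),'blue':((85,15,120),(112,130,255)),'yellow':((20,60,100),(36,255,255))}
def cookies(w,z=32,near=None,rmin=20,rmax=32):
    g=cv2.GaussianBlur(w.im,(3,3),0).max(axis=2)
    out=[]
    a=w.im.astype(int)
    # everything bright or saturated & not wire: opening removes wires
    m=(g>110).astype(np.uint8)*255
    m=cv2.morphologyEx(m,cv2.MORPH_OPEN,cv2.getStructuringElement(cv2.MORPH_ELLIPSE,(19,19)))
    cs,_=cv2.findContours(m,cv2.RETR_EXTERNAL,cv2.CHAIN_APPROX_NONE)
    for c in cs:
        if cv2.contourArea(c)<800: continue
        (x,y),rad=cv2.minEnclosingCircle(c); cir=cv2.contourArea(c)/(np.pi*rad*rad)
        if cir<0.75: continue
        hsv=cv2.cvtColor(w.im,cv2.COLOR_BGR2HSV)[int(y)-10:int(y)+10,int(x)-10:int(x)+10].reshape(-1,3)
        M=cv2.moments(c); p=(M['m10']/M['m00'],M['m01']/M['m00'])
        P=w.at(p,z)[0]; Q=w.at((p[0]+rad,p[1]),z)[0]
        out.append((np.round(p,1).tolist(),round(rad,1),round(cir,2),np.median(hsv,axis=0).tolist(),P[:2].round(1).tolist(),round(float(np.linalg.norm(Q-P)),1)))
    return out
E
python3 - <<'E'
from h import *
w=Cam('wrist'); cv2.imwrite('pics/d_crop.png',cv2.resize(w.im[70:280,190:410],None,fx=2.7,fy=2.7))
for o in cookies(w): print(o)
E
```

```text
([336.8, 228.9], 25.2, 0.9, [30.0, 85.5, 239.0], [537.7, 272.7], 27.3)
([249.1, 229.5], 25.7, 0.9, [0.0, 0.0, 247.0], [442.8, 273.0], 27.8)
([66.8, 168.8], 25.2, 0.81, [25.0, 6.0, 245.0], [255.4, 341.9], 27.1)
([246.5, 136.2], 28.0, 0.87, [92.0, 15.0, 247.0], [446.2, 372.8], 28.2)
([342.1, 133.6], 28.8, 0.85, [165.0, 16.0, 246.0], [542.4, 374.4], 29.1)
([485.4, 115.1], 24.9, 0.78, [65.0, 143.0, 217.0], [686.0, 392.1], 25.6)
```

View pics/d_crop.png

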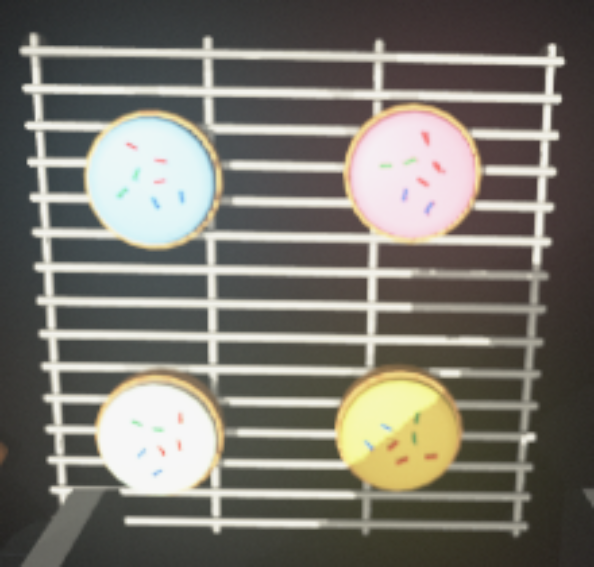

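```bash
cat >> h.py <<'E'
YAW=np.pi/2-0.0116
SL={'A':(537.9,-91.7),'B':(538.6,-27.7),'C':(539.4,36.3),'D':(540.1,100.3)}
def gplan(xy,ztcp,yaw=YAW):
    """tool shift to put the grasp point (155 ahead) over xy with TCP height ztcp"""
    st=r.sense(); Rt=R(st["tcp_rot"]); off=Rt@np.array([0,0,155.])
    t=np.array([xy[0]-off[0],xy[1]-off[1],ztcp])
    return plan(t,yaw)
E
python3 - <<'E'
from h import *
w=Cam('wrist')
P=w.at([(246.3,136.7),(343,134.4),(248.5,232.2),(338.1,231.1)],32); print(P.round(1).tolist())
print(gplan(P[2],300),gplan(P[2],187))
E
```

```text
[[446.8, 370.5, 32.0], [544.1, 371.8, 32.0], [442.8, 268.1, 32.0], [539.9, 268.3, 32.0]]
(array([-0.066 , -0.0741,  0.1212]), 0.04) (array([-0.0659, -0.0751,  0.2342]), 0.04)
```

Call:
carry_out([
  [[80,-0.033,-0.037,0.0,0],[80,-0.066,-0.075,0.03,0],[80,-0.066,-0.075,0.08,0],[80,-0.066,-0.075,0.13,0],[80,-0.066,-0.075,0.18,0],[80,-0.066,-0.075,0.225,0],[80,-0.066,-0.075,0.234,0],[80,-0.066,-0.075,0.234,0]],
])

```text
clock: 7.05
eef_pos: [441.6, 267.1, 186.3]
tcp_rot: [3.136, 0.003, 1.559]
contact_force: [0.1, -0.1, 1.0]
opening: 0.799
```

Call:
carry_out([
  [[50,0,0,0,0],[50,0,0,0,0],[50,0,0,0,0],[50,0,0,0,0],[50,0,0,0,0]],
], squeeze=25)

```text
clock: 7.55
eef_pos: [442.5, 267.5, 188.4]
tcp_rot: [3.132, 0.002, 1.559]
contact_force: [0.7, -2.4, 10.1]
opening: 0.591
```

Call:
carry_out([
  [[50,0,0,-0.005,0],[50,0,0,-0.02,0],[50,0,0,-0.05,0],[50,0,0,-0.09,0],[50,0,0,-0.12,0],[50,0,0,-0.12,0]],
])

```text
clock: 8.15
eef_pos: [442.6, 268.7, 313.5]
tcp_rot: [3.125, -0.003, 1.559]
contact_force: [0.1, 0.9, -0.6]
opening: 0.591
```

```bash
python3 - <<'E'
from h import *
w=Cam('wrist'); cv2.imwrite('pics/e_w.png',w.im); s=Cam('side'); cv2.imwrite('pics/e_s.png',cv2.resize(s.im[120:330,160:420],None,fx=2.8,fy=2.8,interpolation=cv2.INTER_CUBIC))
print(gplan(SL['A'],310),gplan(SL['A'],183),r.sense()['eef_pos'])
E
```

```text
(array([-0.3584,  0.0988,  0.001 ]), -0.0) (array([-0.3584,  0.0973,  0.128 ]), -0.0) [441.43963536 267.85309281 309.8048112 ]
```

View pics/e_w.png

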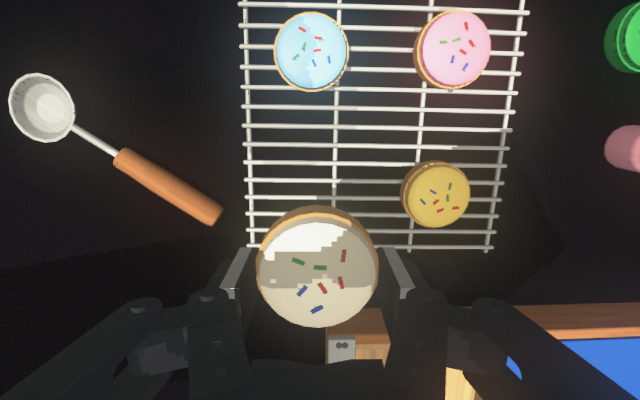

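View pics/e_s.png

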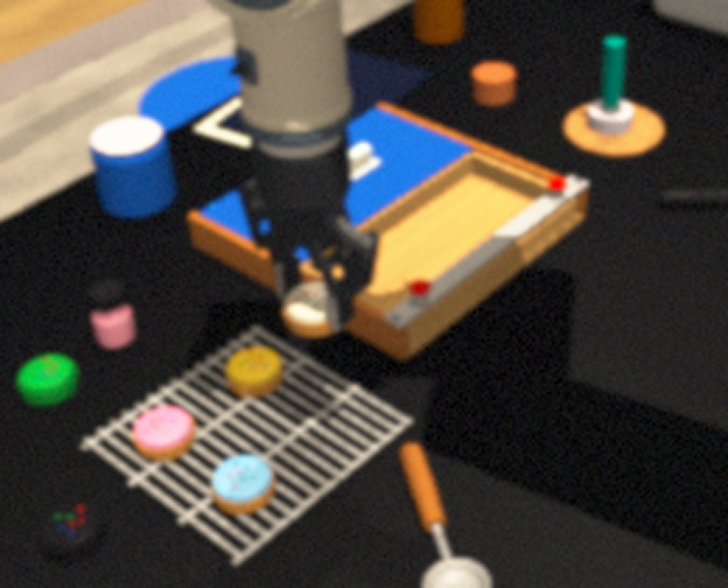

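```bash
python3 - <<'E'
from h import *
print(r.sense()['tcp_rot'],r.sense()['eef_pos'],r.sense()['qvel'].round(3))
E
```

```text
[3.12984843e+00 6.27630087e-05 1.55912544e+00] [441.43963536 267.85309281 309.8048112 ] [ 0.     0.034  0.024  0.001 -0.007  0.   ]
```

Call:
carry_out([
  [[50,-0.358,0.098,0,0],[50,-0.358,0.098,0,0],[50,-0.358,0.098,0,0],[50,-0.358,0.098,0,0],[50,-0.358,0.098,0,0],[50,-0.358,0.098,0,0],[50,-0.358,0.098,0,0],[50,-0.358,0.098,0,0]],
])

```text
clock: 9.05
eef_pos: [535.5, -94.8, 309.9]
tcp_rot: [3.131, 0.001, 1.557]
contact_force: [0.9, 0.5, -0.2]
opening: 0.597
```

```bash
python3 - <<'E'
from h import *
w=Cam('wrist'); cv2.imwrite('pics/f_w.png',w.im);print(r.sense()['tcp_rot'],r.sense()['eef_pos'],gplan(SL['A'],185))
E
```

```text
[3.13018269e+00 1.27162033e-03 1.55653792e+00] [535.95119423 -95.83139203 310.00619612] (array([ 0.0045, -0.0013,  0.125 ]), -0.15)
```

View pics/f_w.png

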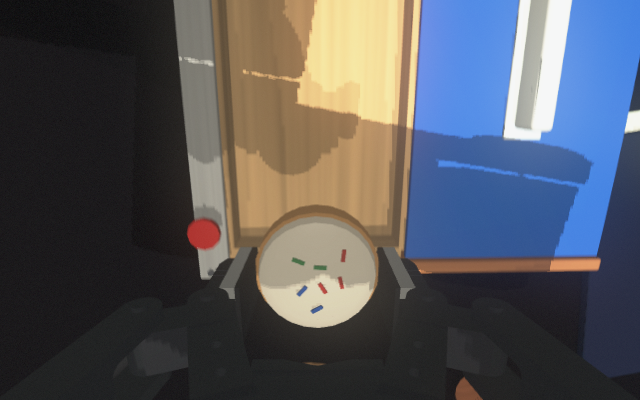

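Call:
carry_out([
  [[50,0.0045,-0.001,0.04,0],[50,0.0045,-0.001,0.08,0],[50,0.0045,-0.001,0.11,0],[50,0.0045,-0.001,0.122,0],[50,0.0045,-0.001,0.125,0],[50,0.0045,-0.001,0.125,0],[75,0.0045,-0.001,0.125,0],[75,0.0045,-0.001,0.125,0]],
])

```text
clock: 9.9
eef_pos: [536.8, -91.4, 185.6]
tcp_rot: [3.129, 0.001, 1.557]
contact_force: [-0.0, -0.6, 0.5]
opening: 0.751
```

Call:
carry_out([
  [[78,0,0,0,0],[78,0,0,-0.02,0],[78,0,0,-0.06,0],[78,0,0,-0.1,0],[78,0,0,-0.15,0],[78,0.05,0,-0.18,0],[78,0.1,0,-0.18,0],[78,0.1,0,-0.18,0]],
])

```text
clock: 10.7
eef_pos: [536.1, 12.4, 367.5]
tcp_rot: [3.125, -0.0, 1.559]
contact_force: [-0.6, -0.5, -0.3]
opening: 0.782
```

```bash
python3 - <<'E'
from h import *
w=Cam('wrist'); cv2.imwrite('pics/g_w.png',w.im);print(r.sense()['tcp_rot'],r.sense()['eef_pos'])
t=Cam('top'); cv2.imwrite('pics/g_t.png',cv2.resize(t.im[80:250,150:480],None,fx=2.4,fy=2.4,interpolation=cv2.INTER_CUBIC))
E
```

```text
[3.12674330e+00 6.89009601e-04 1.55966298e+00] [535.93948109  11.70708851 366.67687773]
```

View pics/g_w.png

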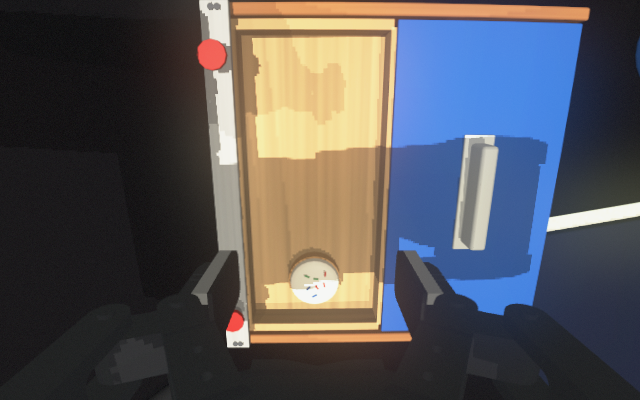

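View pics/g_t.png

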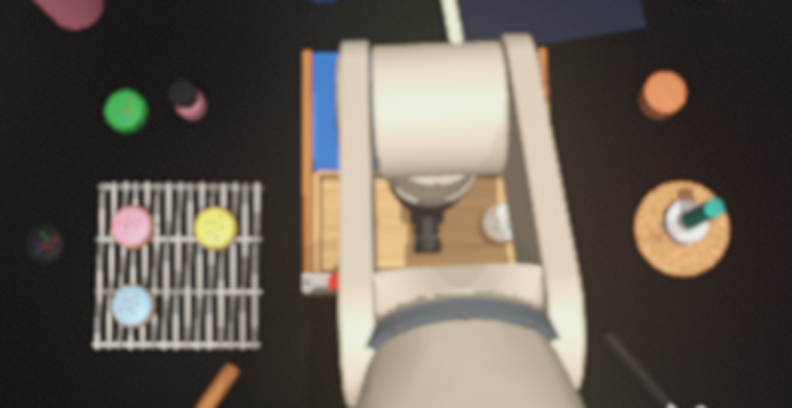

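```bash
python3 - <<'E'
from h import *
print(r.sense()['eef_pos'],r.sense()['tcp_rot'],gplan((539.9,268.3),300),gplan((539.9,268.3),187))
E
```

```text
[535.84664551  10.2577361  365.97186209] [3.12795831e+00 1.46873337e-03 1.55956433e+00] (array([ 0.2584, -0.0019,  0.0656]), 0.02) (array([ 0.2586, -0.0034,  0.1786]), 0.02)
```

Call:
carry_out([
  [[78,0.05,0,0,0],[78,0.1,0,0,0],[78,0.15,0,0,0],[78,0.2,0,0,0],[78,0.24,-0.002,0.02,0],[78,0.2585,-0.002,0.06,0],[78,0.2585,-0.002,0.1,0],[78,0.2585,-0.002,0.1,0]],
])

```text
clock: 11.6
eef_pos: [536.3, 267.0, 260.1]
tcp_rot: [3.137, 0.006, 1.56]
contact_force: [-0.7, -0.8, -0.4]
opening: 0.778
```

```bash
python3 - <<'E'
from h import *
w=Cam('wrist'); cv2.imwrite('pics/h_w.png',w.im)
print(r.sense()['eef_pos'],r.sense()['tcp_rot'],gplan((539.9,268.3),188))
E
```

```text
[537.38846122 267.16266629 263.07953193] [3.1335256  0.00473506 1.55918779] (array([0.0023, 0.0006, 0.0751]), -0.0)
```

View pics/h_w.png

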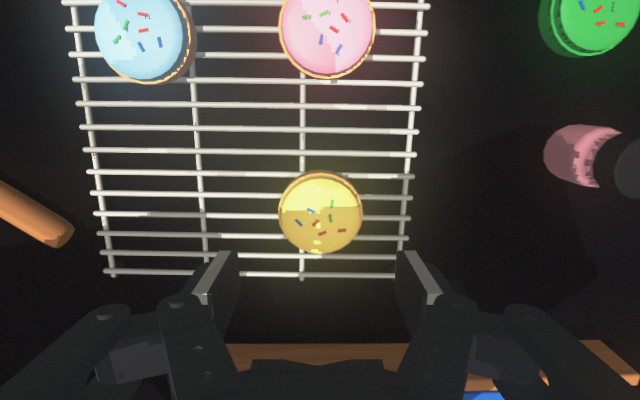

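Call:
carry_out([
  [[78,0.002,0,0.04,0],[78,0.002,0.0005,0.068,0],[78,0.002,0.0005,0.075,0],[78,0.002,0.0005,0.075,0],[78,0.002,0.0005,0.075,0]],
])

```text
clock: 12.15
eef_pos: [539.6, 268.7, 190.2]
tcp_rot: [3.131, 0.004, 1.558]
contact_force: [0.6, 0.7, 0.3]
opening: 0.778
```

Call:
carry_out([
  [[50,0,0,0,0],[50,0,0,0,0],[50,0,0,-0.001,0],[50,0,0,-0.002,0],[50,0,0,-0.01,0],[50,0,0,-0.05,0],[50,0,0,-0.1,0],[50,0,0,-0.12,0]],
])

```text
clock: 12.95
eef_pos: [539.4, 269.7, 315.2]
tcp_rot: [3.126, 0.001, 1.559]
contact_force: [-0.1, 0.3, -0.0]
opening: 0.59
```

```bash
python3 - <<'E'
from h import *
w=Cam('wrist'); cv2.imwrite('pics/i_w.png',w.im)
print(r.sense()['eef_pos'],r.sense()['tcp_rot'],gplan(SL['B'],310))
E
```

```text
[539.87330299 270.01997741 317.0698677 ] [ 3.12359249e+00 -3.44625852e-04  1.55858945e+00] (array([-0.2978, -0.0006,  0.007 ]), -0.03)
```

View pics/i_w.png

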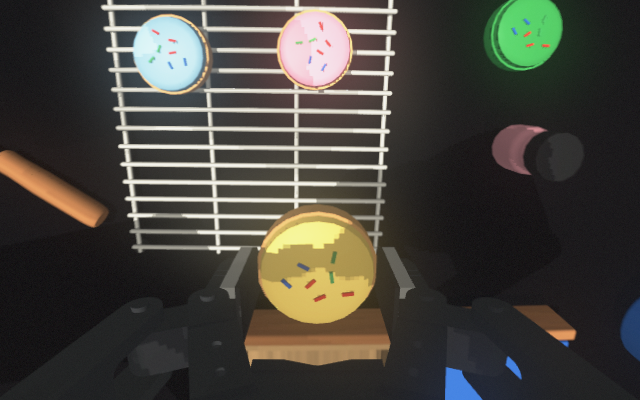

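Call:
carry_out([
  [[50,-0.05,0,0,0],[50,-0.1,0,0,0],[50,-0.15,0,0,0],[50,-0.2,0,0,0],[50,-0.25,0,0,0],[50,-0.29,0,0,0],[50,-0.298,0,0,0],[50,-0.298,0,0,0]],
])

```text
clock: 13.8
eef_pos: [536.1, -29.2, 317.1]
tcp_rot: [3.124, -0.0, 1.556]
contact_force: [0.1, -0.3, -0.4]
opening: 0.592
```

```bash
python3 - <<'E'
from h import *
print(r.sense()['eef_pos'],r.sense()['tcp_rot'],gplan(SL['B'],185))
E
```

```text
[536.06603205 -29.22053417 317.13280876] [ 3.12360184e+00 -3.85434804e-04  1.55593109e+00] (array([ 0.0014, -0.0027,  0.1321]), -0.19)
```

Call:
carry_out([
  [[50,0.001,-0.001,0.04,0],[50,0.001,-0.002,0.08,0],[50,0.001,-0.0025,0.115,0],[50,0.001,-0.0025,0.129,0],[50,0.001,-0.0025,0.132,0],[50,0.001,-0.0025,0.132,0],[75,0.001,-0.0025,0.132,0],[75,0.001,-0.0025,0.132,0]],
])

```text
clock: 14.6
eef_pos: [536.5, -27.5, 185.7]
tcp_rot: [3.122, -0.0, 1.557]
contact_force: [0.0, -0.1, 0.4]
opening: 0.749
```

Call:
carry_out([
  [[78,0,0,0,0],[78,0,0,-0.02,0],[78,0,0,-0.06,0],[78,0,0,-0.1,0],[78,0.05,0,-0.14,0],[78,0.1,0,-0.14,0],[78,0.1,0,-0.14,0],[78,0.1,0,-0.14,0]],
])

```text
clock: 15.4
eef_pos: [535.2, 74.1, 326.4]
tcp_rot: [3.121, -0.001, 1.56]
contact_force: [-0.0, 0.1, -0.3]
opening: 0.779
```

```bash
python3 - <<'E'
from h import *
w=Cam('wrist'); cv2.imwrite('pics/j_w.png',w.im);print(r.sense()['tcp_rot'],r.sense()['eef_pos'])
t=Cam('top'); cv2.imwrite('pics/j_t.png',cv2.resize(t.im[80:250,150:480],None,fx=2.4,fy=2.4,interpolation=cv2.INTER_CUBIC))
for lo,hi in (((150,40,150),(179,255,255)),((90,30,150),(112,110,255))):
    print([(a,c.tolist(),t.at(c,32)[0].round(1).tolist()) for a,c,b in blobs(t.im,lo,hi,50,(190,155,262,230))[0]])
print(gplan((544.1,371.8),300))
E
```

```text
[ 3.12228722e+00 -1.39842297e-04  1.55880613e+00] [534.97225961  72.91649578 325.73010829]
[(203, [204.2, 173.8], [544.1, 372.4, 32.0])]
[(198, [204.6, 206.7], [445.6, 370.6, 32.0])]
(array([0.2998, 0.0019, 0.0254]), -0.09)
```

View pics/j_w.png

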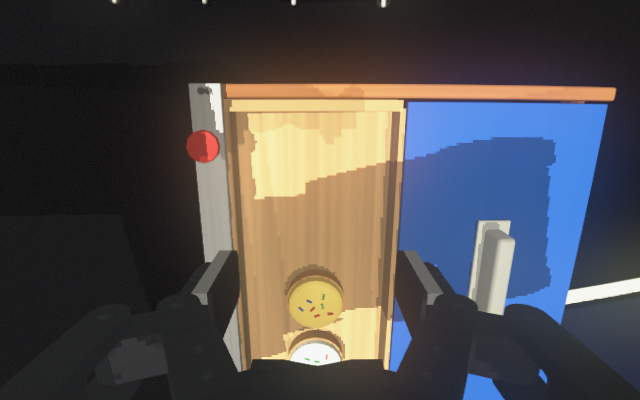

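Call:
carry_out([
  [[78,0.05,0,0,0],[78,0.1,0,0,0],[78,0.15,0,0,0],[78,0.2,0,0,0],[78,0.25,0,0,0],[78,0.29,0.001,0.02,0],[78,0.2995,0.001,0.05,0],[78,0.2995,0.001,0.05,0]],
])

```text
clock: 16.3
eef_pos: [539.7, 370.9, 270.6]
tcp_rot: [3.129, 0.005, 1.558]
contact_force: [-0.1, -0.0, -0.3]
opening: 0.78
```

```bash
python3 - <<'E'
from h import *
w=Cam('wrist'); cv2.imwrite('pics/k_w.png',w.im)
print(r.sense()['eef_pos'],r.sense()['tcp_rot'],gplan((544.1,372),188))
E
```

```text
[540.31038477 370.24513414 272.60322674] [3.12765071 0.00376052 1.55766614] (array([0.0027, 0.0004, 0.0846]), -0.09)
```

View pics/k_w.png

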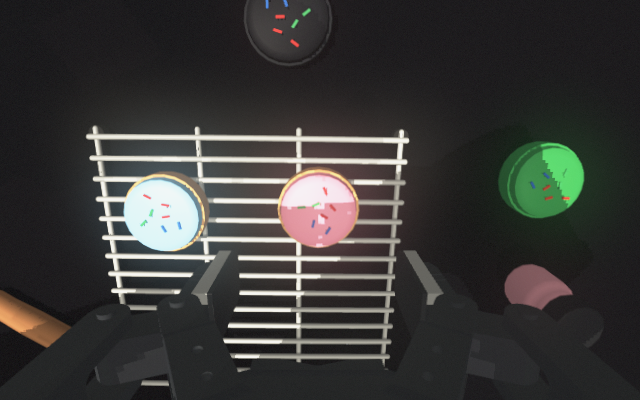

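Pink is centred between the fingers at (318,208) and blue is at (165,212). The decoys are clear of the path.

Call:
carry_out([
  [[78,0.0025,0,0.045,0],[78,0.0025,0.0005,0.077,0],[78,0.0025,0.0005,0.084,0],[78,0.0025,0.0005,0.084,0],[78,0.0025,0.0005,0.084,0]],
])

```text
clock: 16.85
eef_pos: [543.2, 372.1, 190.7]
tcp_rot: [3.126, 0.003, 1.557]
contact_force: [0.4, 0.4, 0.6]
opening: 0.783
```

Call:
carry_out([
  [[50,0,0,0,0],[50,0,0,0,0],[50,0,0,-0.001,0],[50,0,0,-0.002,0],[50,0,0,-0.01,0],[50,0,0,-0.05,0],[50,0,0,-0.1,0],[50,0,0,-0.12,0]],
])

```text
clock: 17.65
eef_pos: [542.1, 373.2, 315.9]
tcp_rot: [3.121, -0.001, 1.557]
contact_force: [0.7, 0.1, 0.4]
opening: 0.595
```

```bash
python3 - <<'E'
from h import *
w=Cam('wrist'); cv2.imwrite('pics/l_w.png',w.im)
print(r.sense()['eef_pos'],r.sense()['tcp_rot'],r.sense()['opening'],gplan(SL['C'],310))
E
```

```text
[542.59181879 373.46503946 317.93137747] [ 3.11859167e+00 -2.56946548e-03  1.55676075e+00] 0.5897413361284523 (array([-0.3376, -0.0022,  0.007 ]), -0.14)
```

View pics/l_w.png

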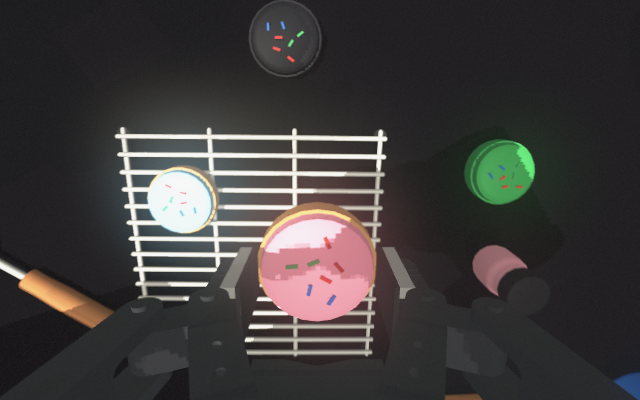

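Call:
carry_out([
  [[50,-0.05,0,0,0],[50,-0.1,0,0,0],[50,-0.15,0,0,0],[50,-0.2,0,0,0],[50,-0.25,0,0,0],[50,-0.3,0,0,0],[50,-0.337,-0.002,0,0],[50,-0.337,-0.002,0.045,0]],
])

```text
clock: 18.5
eef_pos: [539.0, 33.1, 276.3]
tcp_rot: [3.109, -0.002, 1.553]
contact_force: [1.4, 0.8, -1.3]
opening: 0.59
```

```bash
python3 - <<'E'
from h import *
print(r.sense()['eef_pos'],r.sense()['tcp_rot'],gplan(SL['C'],185))
E
```

```text
[538.99670571  33.06337543 276.32312827] [ 3.10877876e+00 -2.43699206e-03  1.55341870e+00] (array([ 0.0026, -0.0077,  0.0911]), -0.33)
```

```bash
python3 - <<'E'
from h import *
for i in range(8):
    grab_frame('top'); print(r.sense()['eef_pos'].round(1),r.sense()['tcp_rot'].round(4))
print(gplan(SL['C'],185))
E
```

```text
[535.4  34.4 267.2] [ 3.1215e+00 -2.2000e-03  1.5534e+00]
[534.8  35.4 268.5] [ 3.1258e+00 -2.1000e-03  1.5546e+00]
[535.6  36.3 270.4] [ 3.1242e+00 -2.3000e-03  1.5559e+00]
[536.5  36.9 271.9] [ 3.1212e+00 -2.5000e-03  1.5568e+00]
[537.1  37.2 272.8] [ 3.1189e+00 -2.7000e-03  1.5575e+00]
[537.4  37.5 273.3] [ 3.1175e+00 -2.7000e-03  1.5580e+00]
[537.5  37.5 273.5] [ 3.1167e+00 -2.8000e-03  1.5581e+00]
[537.5  37.5 273.5] [ 3.1165e+00 -2.8000e-03  1.5581e+00]
(array([-0.0019, -0.0042,  0.0884]), -0.06)
```

Call:
carry_out([
  [[50,-0.001,-0.002,0.045,0]],
])

```text
clock: 19.0
eef_pos: [540.1, 37.6, 233.6]
tcp_rot: [3.104, -0.004, 1.559]
contact_force: [0.5, 0.7, -0.3]
opening: 0.592
```

```bash
python3 - <<'E'
from h import *
for i in range(2):
    grab_frame('top'); print(r.sense()['eef_pos'].round(1),r.sense()['tcp_rot'].round(4))
print(gplan(SL['C'],185))
E
```

```text
[536.   37.3 224.9] [ 3.1169e+00 -2.7000e-03  1.5596e+00]
[535.   37.2 226. ] [ 3.1218e+00 -2.4000e-03  1.5592e+00]
(array([-0.0013,  0.0005,  0.041 ]), 0.0)
```

Call:
carry_out([
  [[50,-0.001,0.0005,0.02,0],[50,-0.001,0.0005,0.034,0],[50,-0.001,0.0005,0.041,0],[50,-0.001,0.0005,0.041,0],[50,-0.001,0.0005,0.041,0],[75,-0.001,0.0005,0.041,0],[75,-0.001,0.0005,0.041,0],[75,-0.001,0.0005,0.041,0]],
])

```text
clock: 19.9
eef_pos: [536.4, 36.2, 185.3]
tcp_rot: [3.121, -0.002, 1.559]
contact_force: [0.2, -0.7, -0.3]
opening: 0.749
```

Call:
carry_out([
  [[78,0,0,-0.02,0],[78,0,0,-0.06,0],[78,0,0,-0.1,0],[78,0.05,0,-0.14,0],[78,0.1,0,-0.14,0],[78,0.1,0,-0.14,0],[78,0.1,0,-0.14,0],[78,0.1,0,-0.14,0]],
])

```text
clock: 20.7
eef_pos: [534.3, 135.5, 324.8]
tcp_rot: [3.123, -0.002, 1.56]
contact_force: [-1.1, 0.3, -0.5]
opening: 0.782
```

```bash
python3 - <<'E'
from h import *
w=Cam('wrist'); cv2.imwrite('pics/m_w.png',w.im)
t=Cam('top'); grab_frame('side'); grab_frame('side')
for lo,hi in (((150,40,150),(179,255,255)),((90,30,150),(112,110,255))):
    print([(a,c.tolist(),t.at(c,32)[0].round(1).tolist()) for a,c,b in blobs(t.im,lo,hi,50,(190,155,262,230))[0]])
print(gplan((446.3,370.6),300),r.sense()['tcp_rot'],r.sense()['eef_pos'])
E
```

```text
[]
[(197, [204.7, 206.7], [445.6, 370.3, 32.0])]
(array([ 0.2343, -0.0947,  0.0235]), -0.08) [ 3.12271350e+00 -1.91482517e-03  1.55788056e+00] [534.58637103 134.77398165 324.87425262]
```

View pics/m_w.png

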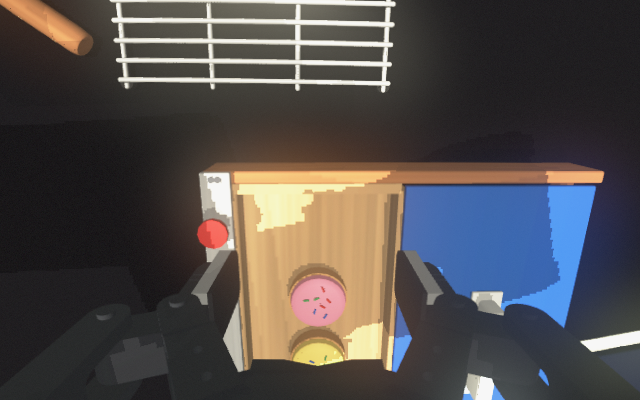

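Call:
carry_out([
  [[78,0.045,-0.018,0,0],[78,0.09,-0.036,0,0],[78,0.135,-0.055,0,0],[78,0.18,-0.073,0,0],[78,0.22,-0.089,0,0],[78,0.234,-0.095,0,0],[78,0.234,-0.095,0,0],[78,0.234,-0.095,0.045,0]],
])

```text
clock: 21.7
eef_pos: [445.9, 371.0, 282.7]
tcp_rot: [3.115, -0.008, 1.558]
contact_force: [1.0, 1.3, -1.2]
opening: 0.782
```

```bash
python3 - <<'E'
from h import *
w=Cam('wrist'); grab_frame('top')
w=Cam('wrist'); cv2.imwrite('pics/n_w.png',w.im)
print(r.sense()['eef_pos'],r.sense()['tcp_rot'],gplan((446.3,370.6),188))
E
```

```text
[443.16408239 367.78054117 276.4542351 ] [3.12731964e+00 2.49691540e-03 1.55649689e+00] (array([ 0.0035, -0.0004,  0.0884]), -0.15)
```

View pics/n_w.png

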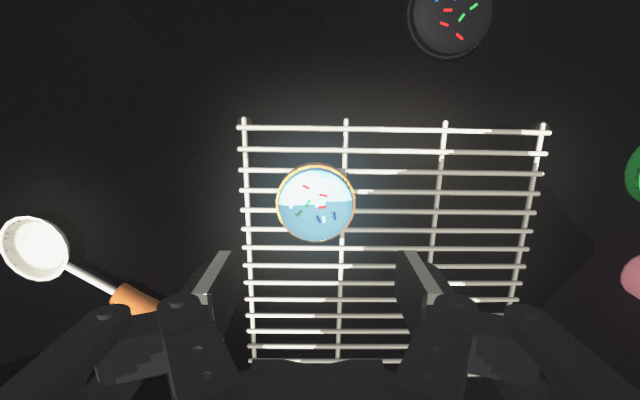

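Call:
carry_out([
  [[78,0.0035,-0.0005,0.045,0],[78,0.0035,-0.0005,0.078,0],[78,0.0035,-0.0005,0.088,0],[78,0.0035,-0.0005,0.088,0],[78,0.0035,-0.0005,0.088,0],[78,0.0035,-0.0005,0.088,0]],
])

```text
clock: 22.45
eef_pos: [444.8, 371.5, 190.5]
tcp_rot: [3.125, 0.001, 1.556]
contact_force: [-0.3, 1.2, 1.1]
opening: 0.783
```

Call:
carry_out([
  [[50,0,0,0,0],[50,0,0,0,0],[50,0,0,-0.001,0],[50,0,0,-0.002,0],[50,0,0,-0.01,0],[50,0,0,-0.05,0],[50,0,0,-0.1,0],[50,0,0,-0.12,0]],
])

```text
clock: 23.25
eef_pos: [443.6, 372.3, 315.2]
tcp_rot: [3.121, -0.003, 1.556]
contact_force: [0.5, 0.0, 0.2]
opening: 0.594
```

```bash
python3 - <<'E'
from h import *
w=Cam('wrist'); cv2.imwrite('pics/o_w.png',w.im)
for i in range(7): grab_frame('top'); print(r.sense()['tcp_rot'])
print(r.sense()['eef_pos'],r.sense()['tcp_rot'],r.sense()['opening'],gplan(SL['D'],310))
E
```

```text
[ 3.11986487 -0.00390791  1.55638296]
[ 3.12229918e+00 -1.83182018e-03  1.55635584e+00]
[3.12443845e+00 6.27356541e-05 1.55628506e+00]
[3.12589181e+00 1.30393507e-03 1.55624427e+00]
[3.12668834e+00 1.98423584e-03 1.55626919e+00]
[3.12702366e+00 2.25999477e-03 1.55622750e+00]
[3.12701356e+00 2.27225388e-03 1.55628310e+00]
[442.41397305 371.23417622 309.03397353] [3.12701356e+00 2.27225388e-03 1.55628310e+00] 0.5885780354462881 (array([-0.2691,  0.0993,  0.0011]), -0.17)
```

View pics/o_w.png

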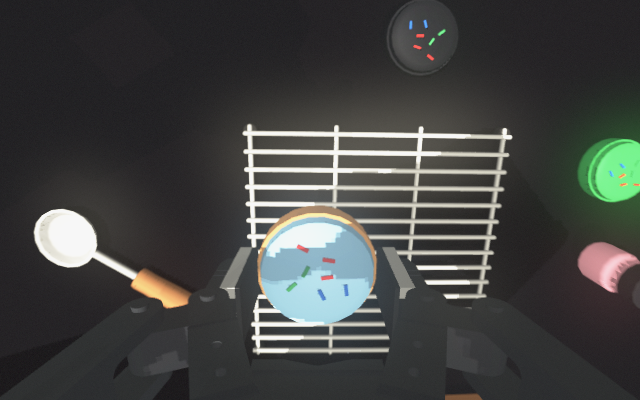

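Call:
carry_out([
  [[50,-0.045,0.017,0,0],[50,-0.09,0.034,0,0],[50,-0.135,0.05,0,0],[50,-0.18,0.067,0,0],[50,-0.225,0.083,0,0],[50,-0.26,0.096,0,0],[50,-0.269,0.099,0,0],[50,-0.269,0.099,0.045,0]],
])

```text
clock: 24.45
eef_pos: [541.1, 99.7, 269.3]
tcp_rot: [3.118, 0.001, 1.554]
contact_force: [1.2, 0.5, -0.8]
opening: 0.592
```

```bash
python3 - <<'E'
from h import *
for i in range(2): grab_frame('top'); print(r.sense()['tcp_rot'])
print(r.sense()['eef_pos'],gplan(SL['D'],185))
E
```

```text
[3.13135635e+00 2.95890105e-03 1.55432009e+00]
[3.13582403 0.0038281  1.55528932]
[535.86915741 100.19139085 261.50103112] (array([0.0011, 0.0029, 0.0765]), -0.22)
```

Call:
carry_out([
  [[50,0.001,0.003,0.03,0],[50,0.001,0.003,0.06,0],[50,0.001,0.003,0.072,0],[50,0.001,0.003,0.0765,0],[50,0.001,0.003,0.0765,0],[50,0.001,0.003,0.0765,0],[75,0.001,0.003,0.0765,0],[75,0.001,0.003,0.0765,0]],
])

```text
clock: 25.35
eef_pos: [539.5, 101.1, 185.6]
tcp_rot: [3.135, 0.004, 1.556]
contact_force: [0.1, 0.9, -0.2]
opening: 0.749
```

Call:
carry_out([
  [[75,0,0,0,0],[75,0,0,-0.04,0],[75,0,0,-0.09,0],[75,0,0,-0.14,0],[75,-0.05,0.03,-0.19,0],[75,-0.08,0.06,-0.23,0],[45,-0.08,0.06,-0.23,0],[45,-0.08,0.06,-0.23,0]],
])

```text
clock: 26.15
eef_pos: [599.2, 18.9, 420.5]
tcp_rot: [3.127, 0.004, 1.553]
contact_force: [1.1, 0.3, 0.4]
opening: 0.451
```

```bash
python3 - <<'E'
from h import *
for i in range(4): grab_frame('top')
w=Cam('wrist'); cv2.imwrite('pics/p_w.png',w.im)
print(r.sense()['eef_pos'],r.sense()['tcp_rot'])
t=Cam('top'); cv2.imwrite('pics/p_t.png',cv2.resize(t.im[80:250,150:480],None,fx=2.4,fy=2.4,interpolation=cv2.INTER_CUBIC))
E
```

```text
[595.8859467   21.70430477 414.72357167] [3.13799698 0.003562   1.55614933]
```

View pics/p_w.png

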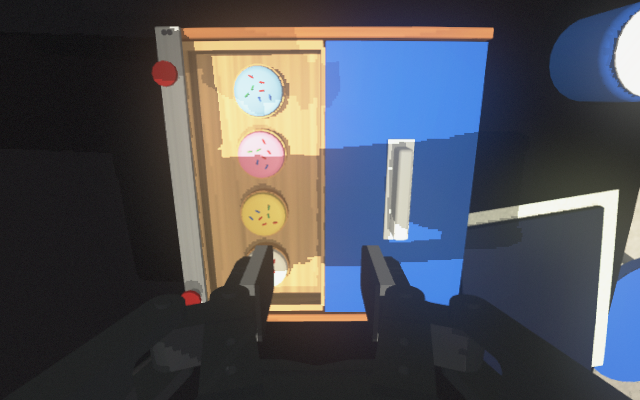

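View pics/p_t.png

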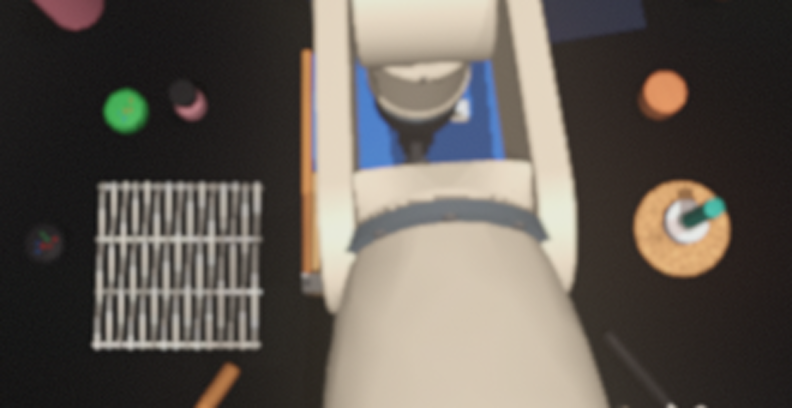

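```bash
python3 - <<'E'
from h import *
w=Cam('wrist')
print(w.at([(394,148),(412,150),(390,240),(408,238)],63).round(1).tolist())
print(r.sense()['tcp_rot'],gplan((679,2.7),215))
E
```

```text
[[667.3, 48.5, 63.0], [683.9, 46.5, 63.0], [667.6, -41.4, 63.0], [685.2, -39.6, 63.0]]
[3.13739584 0.00369659 1.55648075] (array([-0.0166,  0.0816,  0.2004]), -0.16)
```

Call:
carry_out([
  [[45,-0.016,0.04,0.03,0],[45,-0.0165,0.081,0.08,0],[45,-0.0165,0.081,0.13,0],[45,-0.0165,0.081,0.17,0],[45,-0.0165,0.081,0.193,0],[45,-0.0165,0.081,0.2,0],[45,-0.0165,0.081,0.2,0],[45,-0.0165,0.081,0.2,0]],
])

```text
clock: 27.3
eef_pos: [678.1, 3.8, 216.3]
tcp_rot: [3.136, 0.004, 1.557]
contact_force: [0.4, 0.1, 0.4]
opening: 0.447
```

```bash
python3 - <<'E'
from h import *
for i in range(3): w=Cam('wrist')
cv2.imwrite('pics/q_w.png',w.im)
print(r.sense()['eef_pos'],r.sense()['tcp_rot'])
E
```

```text
[678.25268941   3.52934639 216.86219123] [3.13508021 0.00362523 1.5566698 ]
```

View pics/q_w.png

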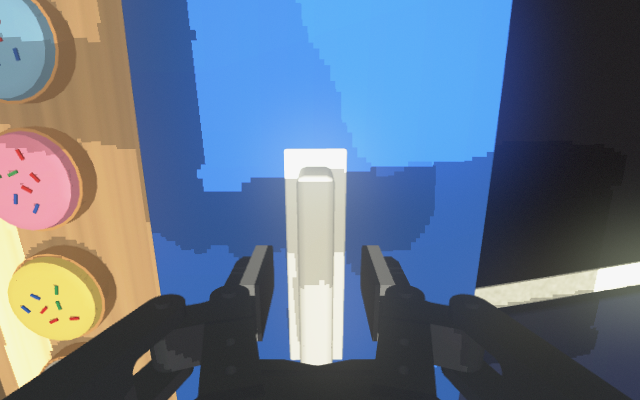

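Call:
carry_out([
  [[0,0,0,0,0],[0,0,0,0,0],[0,0,0,0,0],[0,0,0,0,0],[0,0,-0.02,0,0],[0,0,-0.045,0,0],[0,0,-0.07,0,0],[0,0,-0.095,0,0]],
], squeeze=25)

```text
clock: 28.25
eef_pos: [583.8, 4.8, 217.9]
tcp_rot: [3.13, 0.004, 1.557]
contact_force: [2.3, -1.9, 9.1]
opening: 0.156
```

```bash
python3 - <<'E'
from h import *
for i in range(5): grab_frame('side')
s=r.sense();print(s['eef_pos'],s['tcp_rot'],s['opening'],s['contact_force'])
print(gplan((529,4.4),215))
E
```

```text
[583.53998748   4.77703005 217.82952644] [3.13297677 0.0038451  1.5569539 ] 0.153200033504602 [-1.60492362 -0.45680238  9.89502513]
(array([-0.0005, -0.0559,  0.0024]), -0.13)
```

Call:
carry_out([
  [[0,0,-0.02,0,0],[0,0,-0.04,0,0],[0,0,-0.05,0,0],[0,0,-0.0535,0,0],[0,0,-0.056,0,0],[0,0,-0.058,0,0],[0,0,-0.06,0,0],[0,0,-0.06,0,0]],
])

```text
clock: 29.3
eef_pos: [526.2, 5.4, 218.0]
tcp_rot: [3.126, 0.004, 1.557]
contact_force: [11.2, -1.9, -5.1]
opening: 0.156
```

```bash
python3 - <<'E'
from h import *
for i in range(4): grab_frame('side')
s=r.sense();print(s['eef_pos'],s['tcp_rot'],s['opening'],s['contact_force'])
E
```

```text
[526.3374274    5.46058322 217.981439  ] [3.12613946 0.00391814 1.55699405] 0.15354405544735988 [10.85180759 -2.49083151 -3.0303898 ]
```

Call:
carry_out([
  [[45,0,0.001,0,0],[45,0,0.001,0,0],[45,0,0.001,0,0],[45,0,0.001,-0.05,0],[45,0,0.001,-0.1,0],[45,0,0.001,-0.15,0],[45,0,0.001,-0.2,0],[45,0,0.001,-0.2,0]],
])

```text
clock: 30.3
eef_pos: [525.6, 6.4, 424.8]
tcp_rot: [3.116, 0.004, 1.557]
contact_force: [0.2, -0.1, 0.5]
opening: 0.453
```

```bash
python3 - <<'E'
from h import *
for i in range(5): w=Cam('wrist')
cv2.imwrite('pics/r_w.png',w.im)
s=r.sense();print(s['eef_pos'],s['tcp_rot'],s['opening'],s['contact_force'])
for st,c in redpegs(w.im): print(st,c,w.at(c,62)[0])
print(gplan((530,-300),420))
E
```

```text
[523.59006575   6.28680121 416.37610049] [3.12928576 0.00394538 1.55696117] 0.4519145115741343 [-0.36895715  0.17370014 -0.08801551]
[229, 39, 26, 27, 517] [241.69825919  52.2417795 ] [464.89754908 116.31434361  62.        ]
(array([-0.3056,  0.0088, -0.0023]), -0.13)
```

View pics/r_w.png

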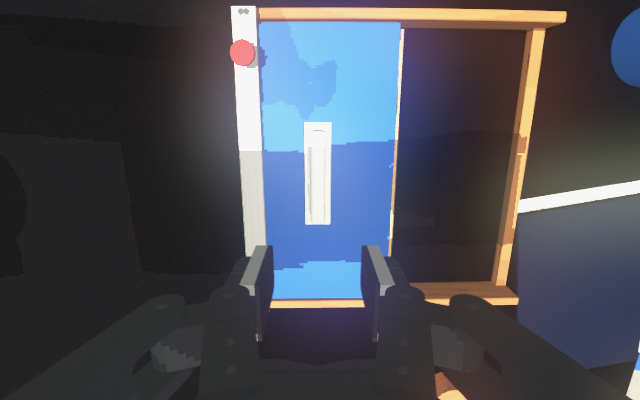

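Call:
carry_out([
  [[60,-0.05,0,0,0],[60,-0.1,0,0,0],[60,-0.15,0,0,0],[60,-0.2,0.005,0,0],[60,-0.25,0.009,0,0],[60,-0.3,0.009,0,0],[60,-0.306,0.009,0,0],[60,-0.306,0.009,0.045,0]],
])

```text
clock: 31.35
eef_pos: [530.2, -302.9, 375.5]
tcp_rot: [3.123, 0.008, 1.554]
contact_force: [1.2, -0.2, -0.6]
opening: 0.603
```

```bash
python3 - <<'E'
from h import *
for i in range(8):
    w=Cam('wrist'); print(r.sense()['tcp_rot'].round(4))
    if i==1: break
cv2.imwrite('pics/s_w.png',w.im)
s=r.sense();print(s['eef_pos'],s['tcp_rot'],s['opening'],s['contact_force'])
E
```

```text
[3.1355e+00 3.0000e-04 1.5551e+00]
[ 3.1391e+00 -1.7000e-03  1.5560e+00]
[ 526.76685271 -299.07834079  366.37178171] [ 3.13910127e+00 -1.74084674e-03  1.55603117e+00] 0.5989450619002822 [-1.55434615 -0.46147678 -1.08343355]
```

View pics/s_w.png

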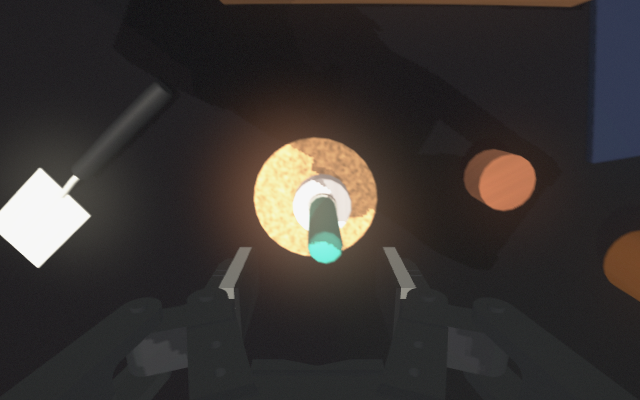

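Call:
carry_out([
  [[60,0,0,0,0],[60,0,0,0,0],[60,0,0,0,0],[60,0,0,0,0],[60,0,0,0,0]],
])

```text
clock: 31.95
eef_pos: [527.0, -298.9, 367.3]
tcp_rot: [3.138, -0.001, 1.556]
contact_force: [-0.6, -0.9, 0.1]
opening: 0.599
```

```bash
python3 - <<'E'
from h import *
w=Cam('wrist')
h=cv2.cvtColor(w.im,cv2.COLOR_BGR2HSV)
b,m=blobs(w.im,(75,80,100),(95,255,255),100); print([(a,c.tolist(),bb,w.at(c,120)[0].round(1).tolist()) for a,c,bb in b[:3]])
b,m=blobs(w.im,(0,0,130),(179,60,255),200,(270,150,370,240)); print([(a,c.tolist(),bb,w.at(c,27)[0].round(1).tolist()) for a,c,bb in b[:3]])
b,m=blobs(w.im,(5,60,60),(25,255,255),2000,(220,110,410,270)); print([(a,c.tolist(),bb,w.at((bb[0]+bb[2]/2,bb[1]+bb[3]/2),5)[0].round(1).tolist()) for a,c,bb in b[:3]])
s=r.sense();print(s['eef_pos'],s['tcp_rot'])
cv2.imwrite('pics/t_w.png',cv2.resize(w.im[120:280,230:400],None,fx=4,fy=3.6,interpolation=cv2.INTER_CUBIC))
E
```

```text
[(751, [327.1, 249.4], [310, 235, 34, 30], [534.0, -323.5, 120.0])]
[(2000, [322.2, 200.9], [293, 176, 60, 58], [532.5, -316.4, 27.0])]
[(17658, [306.9, 191.3], [220, 112, 188, 158], [524.9, -312.5, 5.0])]
[ 526.92906686 -298.97564763  367.1385427 ] [ 3.13811465e+00 -1.17078479e-03  1.55630510e+00]
```

View pics/t_w.png

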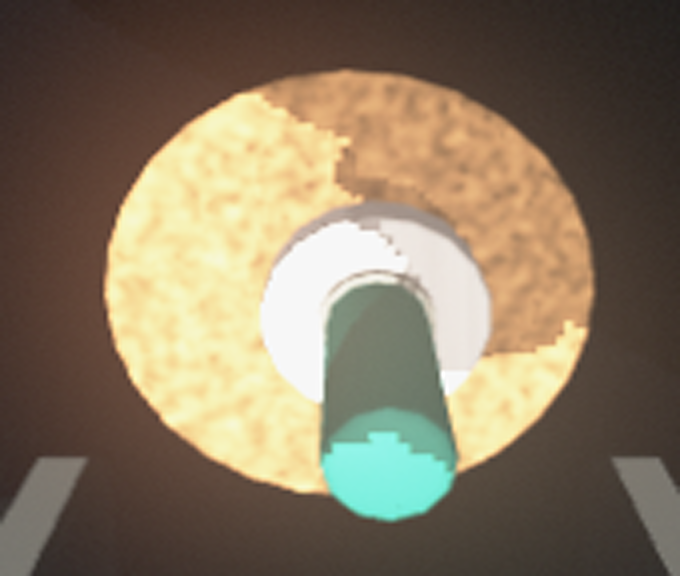

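```bash
python3 - <<'E'
from h import *
w=Cam('wrist')
print(w.at([(327.2,249.2)],120),w.at([(324,207.2)],27),w.at([(317.4,198.3)],5))
print(gplan((533.8,-323.5),300),gplan((533.8,-323.5),250))
print(r.sense()['tcp_rot'])
E
```

```text
[[ 533.89754648 -323.31496143  120.        ]] [[ 533.85089915 -322.32893552   27.        ]] [[ 527.93822649 -319.83013112    5.        ]]
(array([-0.0247,  0.0065,  0.067 ]), -0.17) (array([-0.0248,  0.0064,  0.117 ]), -0.17)
[ 3.13830155e+00 -1.27656108e-03  1.55625891e+00]
```

Call:
carry_out([
  [[60,-0.0245,0.0065,0,0],[60,-0.0245,0.0065,0.03,0],[60,-0.0245,0.0065,0.07,0],[60,-0.0245,0.0065,0.1,0],[60,-0.0245,0.0065,0.113,0],[60,-0.0245,0.0065,0.117,0],[60,-0.0245,0.0065,0.117,0],[60,-0.0245,0.0065,0.117,0]],
])

```text
clock: 32.85
eef_pos: [534.1, -323.8, 251.6]
tcp_rot: [3.136, -0.0, 1.556]
contact_force: [0.1, 0.1, -0.1]
opening: 0.599
```

```bash
python3 - <<'E'
from h import *
for i in range(5): w=Cam('wrist')
s=r.sense();print(s['eef_pos'],s['tcp_rot'],s['contact_force'])
cv2.imwrite('pics/u_w.png',w.im)
s=Cam('side'); cv2.imwrite('pics/u_s.png',cv2.resize(s.im[100:200,300:460],None,fx=4,fy=4,interpolation=cv2.INTER_CUBIC))
E
```

```text
[ 533.63954111 -323.57611082  250.8632042 ] [ 3.13713497e+00 -5.97764518e-04  1.55624103e+00] [ 0.08019065  0.34522441 -0.30568902]
```

View pics/u_w.png

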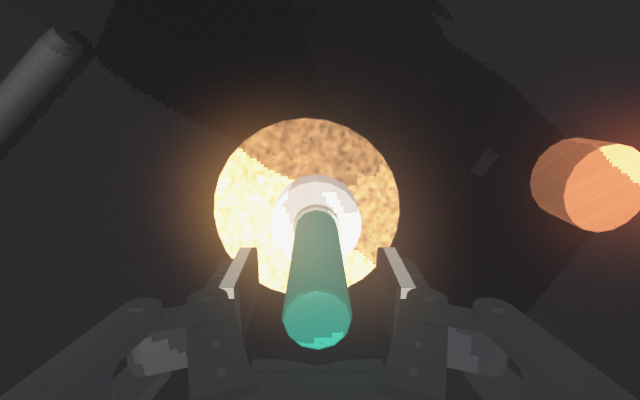

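View pics/u_s.png

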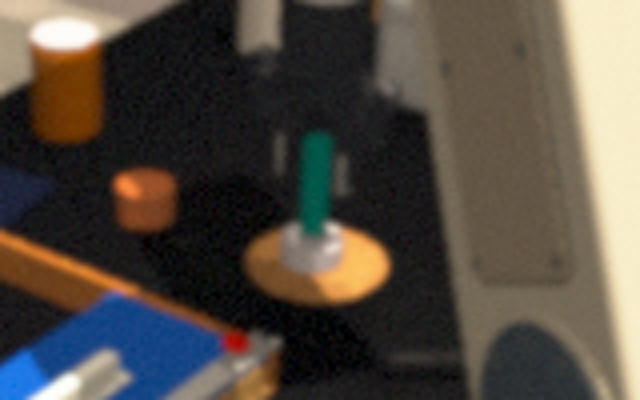

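Mallet handle is centred between the pads at (317,320). I'm closing on it and lifting.

Call:
carry_out([
  [[5,0,0,0,0],[5,0,0,0,0],[5,0,0,0,0],[5,0,0,0,0],[5,0,0,-0.001,0],[5,0,0,-0.005,0],[5,0,0,-0.015,0],[5,0,0,-0.03,0]],
], squeeze=100)

```text
clock: 33.95
eef_pos: [533.1, -323.3, 280.7]
tcp_rot: [3.139, -0.002, 1.556]
contact_force: [-0.0, -0.1, -4.9]
opening: 0.258
```

```bash
python3 - <<'E'
from h import *
for i in range(7): w=Cam('wrist')
s=r.sense();print(s['eef_pos'],s['tcp_rot'],s['contact_force'],s['opening'])
cv2.imwrite('pics/v_w.png',w.im)
s=Cam('side'); cv2.imwrite('pics/v_s.png',cv2.resize(s.im[100:200,300:460],None,fx=4,fy=4,interpolation=cv2.INTER_CUBIC))
E
```

```text
[ 533.2148027  -323.44352503  280.37789676] [ 3.13792936e+00 -1.03902703e-03  1.55623164e+00] [ 0.02189315 -0.16660891 -3.88003391] 0.256996081434183
```

View pics/v_w.png

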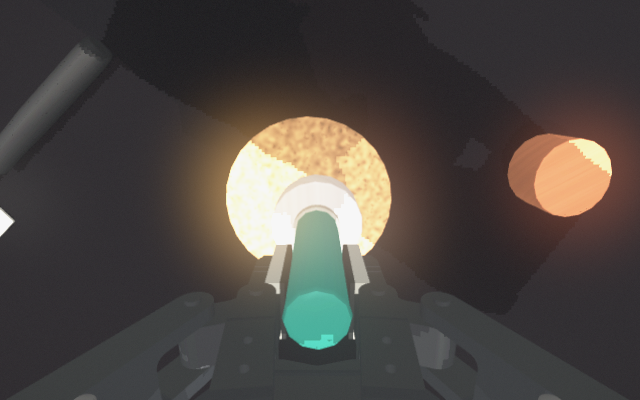

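View pics/v_s.png

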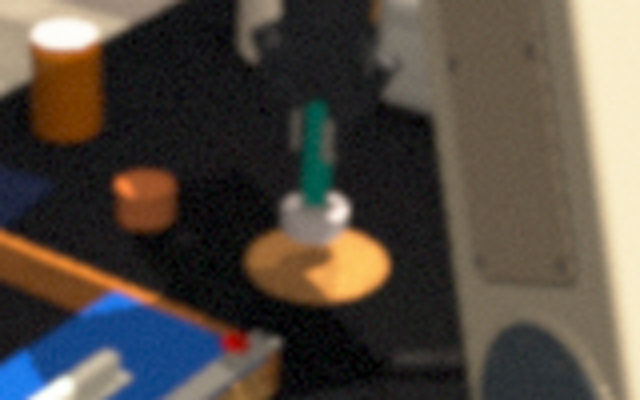

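```bash
python3 - <<'E'
from h import *
print(gplan((462.4,-106.5),365))
E
```

```text
(array([ 0.2158, -0.0742, -0.0848]), -0.17)
```

Call:
carry_out([
  [[5,0,0,-0.04,0],[5,0,0,-0.085,0],[5,0.04,-0.014,-0.085,0],[5,0.085,-0.029,-0.085,0],[5,0.13,-0.045,-0.085,0],[5,0.175,-0.06,-0.085,0],[5,0.206,-0.071,-0.085,0],[5,0.216,-0.074,-0.085,0]],
])

```text
clock: 35.15
eef_pos: [460.4, -104.0, 364.8]
tcp_rot: [3.14, -0.002, 1.558]
contact_force: [0.7, -0.0, -4.1]
opening: 0.257
```

```bash
python3 - <<'E'
from h import *
for i in range(7): w=Cam('wrist')
s=r.sense();print(s['eef_pos'],s['tcp_rot'],s['contact_force'],s['opening'])
cv2.imwrite('pics/w_w.png',w.im)
for st,c in redpegs(w.im): print(st,c,w.at(c,62)[0])
print(gplan((462.4,-106.5),320))
E
```

```text
[ 462.53655844 -107.44809011  365.16803097] [ 3.13795612e+00 -9.07180468e-04  1.55517396e+00] [ 0.01211418 -0.46223414 -4.99803345] 0.26027325404197665
(array([ 0.0008, -0.0009,  0.0452]), -0.23)
```

View pics/w_w.png

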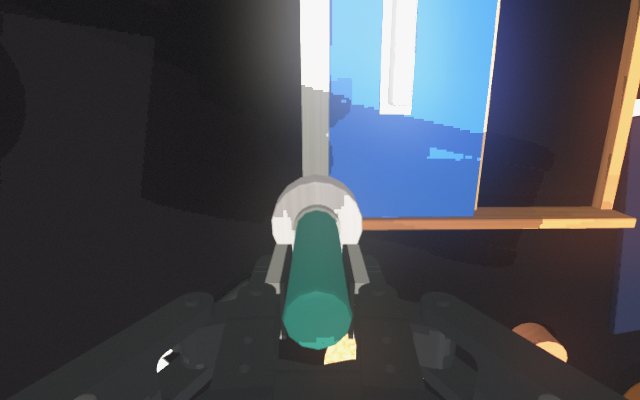

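Call:
carry_out([
  [[5,0.001,-0.001,0.02,0],[5,0.001,-0.001,0.038,0],[5,0.001,-0.001,0.046,0],[5,0.001,-0.001,0.046,0],[5,0.001,-0.001,0.046,0]],
])

```text
clock: 36.0
eef_pos: [462.1, -106.8, 319.5]
tcp_rot: [3.138, -0.001, 1.555]
contact_force: [-1.3, -0.1, -3.9]
opening: 0.257
```

```bash
python3 - <<'E'
from h import *
for i in range(5): s=Cam('side')
st=r.sense();print(st['eef_pos'],st['tcp_rot'],st['contact_force'],st['opening'])
cv2.imwrite('pics/x_s.png',cv2.resize(s.im[120:240,280:430],None,fx=5,fy=5,interpolation=cv2.INTER_CUBIC))
t=Cam('top');cv2.imwrite('pics/x_t.png',t.im)
E
```

```text
[ 461.97965191 -106.44476121  319.8093075 ] [ 3.13679008e+00 -6.45587087e-04  1.55520595e+00] [-0.17089346  0.37871496 -4.21955732] 0.25881538685083333
```

View pics/x_s.png

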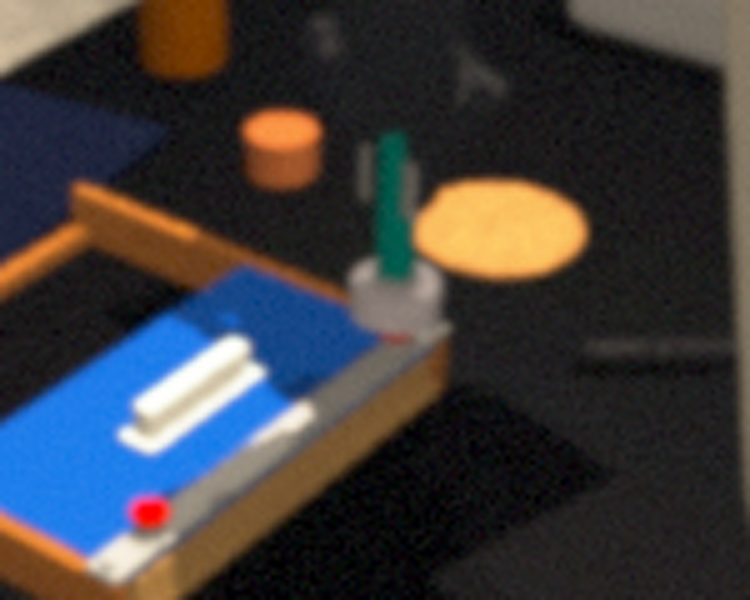

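Call:
carry_out([
  [[5,0,0,0.007,0],[5,0,0,0.011,0],[5,0,0,0.014,0],[5,0,0,0.017,0],[5,0,0,0.02,0],[5,0,0,0.023,0],[5,0,0,0.0245,0],[5,0,0,0.0245,0]],
])

```text
clock: 37.1
eef_pos: [462.4, -106.5, 296.8]
tcp_rot: [3.136, -0.0, 1.555]
contact_force: [-7.2, 1.7, 27.2]
opening: 0.257
```

```bash
python3 - <<'E'
from h import *
for i in range(5):
    s=Cam('side')
    st=r.sense();print(st['eef_pos'].round(2),st['tcp_rot'].round(4),st['contact_force'].round(1),st['opening'])
cv2.imwrite('pics/y_s.png',cv2.resize(s.im[120:240,280:430],None,fx=5,fy=5,interpolation=cv2.INTER_CUBIC))
E
```

```text
[ 462.4  -106.51  296.87] [ 3.1360e+00 -4.0000e-04  1.5552e+00] [-7.8  0.8 27.5] 0.2528780989349943
[ 462.38 -106.5   296.85] [ 3.1360e+00 -4.0000e-04  1.5552e+00] [-7.6  2.2 27.2] 0.25402037720711557
[ 462.37 -106.52  296.86] [ 3.1360e+00 -4.0000e-04  1.5552e+00] [-6.4  1.1 26.8] 0.2546361675412014
[ 462.38 -106.49  296.89] [ 3.1359e+00 -4.0000e-04  1.5553e+00] [-7.7  0.5 26.5] 0.26096778898544915
[ 462.38 -106.53  296.87] [ 3.1359e+00 -4.0000e-04  1.5552e+00] [-6.8  1.7 26.7] 0.2595376232122353
```

View pics/y_s.png

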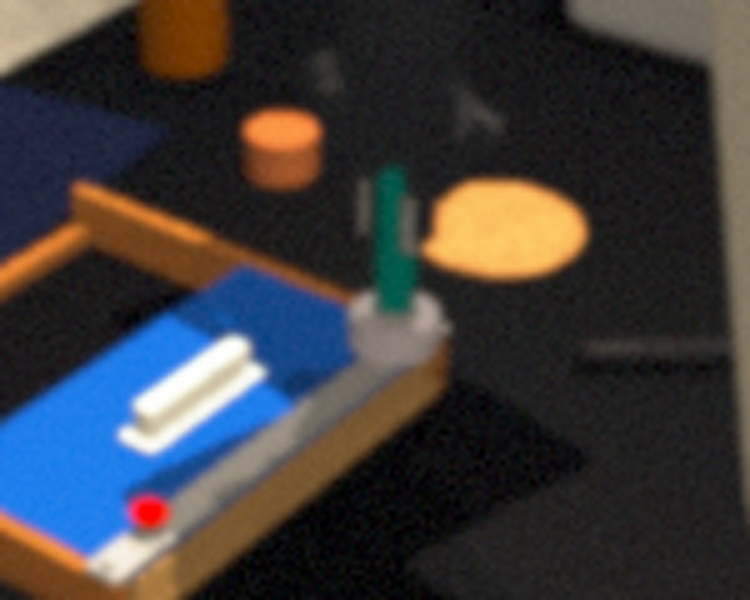

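Call:
carry_out([
  [[5,0,0,-0.01,0],[5,0,0,-0.04,0],[5,0,0,-0.07,0],[5,0,0,-0.07,0]],
])

```text
clock: 37.75
eef_pos: [463.2, -106.8, 370.0]
tcp_rot: [3.13, 0.001, 1.555]
contact_force: [1.1, -0.2, -4.0]
opening: 0.256
```

```bash
python3 - <<'E'
from h import *
for i in range(6): w=Cam('wrist')
cv2.imwrite('pics/z_w.png',w.im)
st=r.sense();print(st['eef_pos'].round(2),st['tcp_rot'].round(4),st['contact_force'].round(1),st['opening'])
print(gplan((465,116.7),366))
E
```

```text
[ 461.44 -106.4   365.4 ] [ 3.1385e+00 -1.0000e-03  1.5552e+00] [ 0.1 -0.2 -4.5] 0.25673606272354466
(array([ 0.223 , -0.0004, -0.0004]), -0.23)
```

Call:
carry_out([
  [[5,0.04,0,0,0],[5,0.085,0,0,0],[5,0.13,0,0,0],[5,0.175,0,0,0],[5,0.21,0,0,0],[5,0.223,0,0,0],[5,0.223,0,0,0],[5,0.223,0,0,0]],
])

```text
clock: 38.85
eef_pos: [464.7, 116.2, 364.9]
tcp_rot: [3.14, -0.0, 1.556]
contact_force: [0.3, 0.2, -3.4]
opening: 0.255
```

```bash
python3 - <<'E'
from h import *
for i in range(5): w=Cam('wrist')
cv2.imwrite('pics/aa_w.png',w.im)
st=r.sense();print(st['eef_pos'].round(2),st['tcp_rot'].round(4),st['contact_force'].round(1),st['opening'])
t=Cam('top');cv2.imwrite('pics/aa_t.png',t.im)
print(gplan((465,116.7),320))
s=Cam('side')
cv2.imwrite('pics/aa_s.png',cv2.resize(s.im[120:270,260:430],None,fx=4,fy=4,interpolation=cv2.INTER_CUBIC))
E
```

```text
[464.95 115.61 365.54] [ 3.1386e+00 -8.0000e-04  1.5538e+00] [ 1.  -0.5 -4.2] 0.2581422550894288
(array([ 0.0008, -0.0006,  0.0456]), -0.3)
```

View pics/aa_w.png

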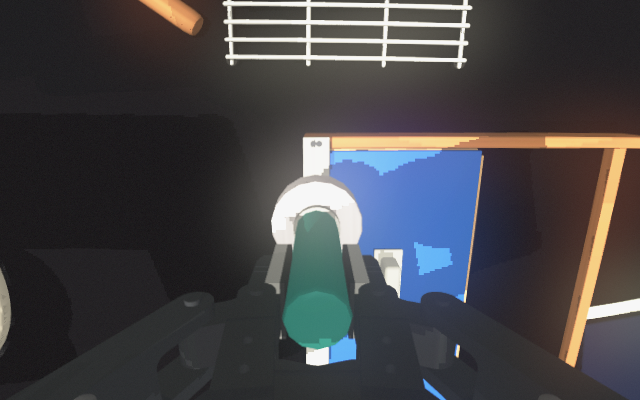

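View pics/aa_s.png

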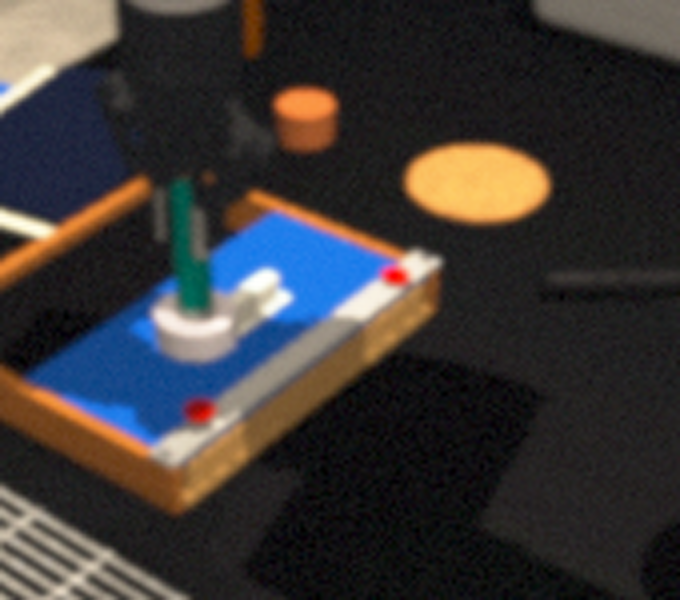

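Call:
carry_out([
  [[5,0.001,-0.0005,0.02,0],[5,0.001,-0.0005,0.038,0],[5,0.001,-0.0005,0.0456,0],[5,0.001,-0.0005,0.0456,0],[5,0.001,-0.0005,0.0456,0]],
])

```text
clock: 39.7
eef_pos: [465.0, 116.9, 320.5]
tcp_rot: [3.138, -0.001, 1.554]
contact_force: [0.2, 0.1, -4.1]
opening: 0.254
```

```bash
python3 - <<'E'
from h import *
for i in range(5): s=Cam('side')
st=r.sense();print(st['eef_pos'],st['tcp_rot'],st['contact_force'],st['opening'])
cv2.imwrite('pics/ab_s.png',cv2.resize(s.im[150:270,260:410],None,fx=5,fy=5,interpolation=cv2.INTER_CUBIC))
E
```

```text
[464.86791775 116.99834798 320.65731136] [ 3.13737571e+00 -1.19181128e-03  1.55409092e+00] [-0.44099317  0.05558305 -3.8809746 ] 0.2621193817387611
```

View pics/ab_s.png

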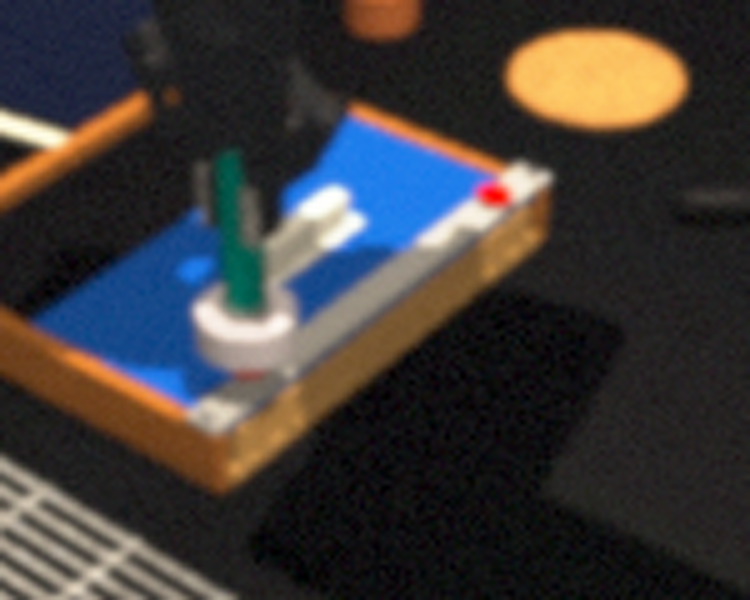

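Call:
carry_out([
  [[5,0,0,0.007,0],[5,0,0,0.011,0],[5,0,0,0.014,0],[5,0,0,0.017,0],[5,0,0,0.02,0],[5,0,0,0.023,0],[5,0,0,0.0255,0],[5,0,0,0.0255,0]],
])

```text
clock: 40.75
eef_pos: [465.4, 117.2, 296.9]
tcp_rot: [3.137, -0.002, 1.554]
contact_force: [-8.6, -2.2, 27.2]
opening: 0.257
```

```bash
python3 - <<'E'
from h import *
for i in range(4):
    s=Cam('side')
st=r.sense();print(st['eef_pos'].round(2),st['tcp_rot'].round(4),st['contact_force'].round(1),st['opening'])
E
```

```text
[465.26 117.16 296.84] [ 3.1365e+00 -1.5000e-03  1.5541e+00] [-8.2 -1.  26.9] 0.25696514819583066
```

Same end height (296.84) and force as the right peg, so it is home. I'm lifting, then checking both pegs before returning the mallet.

Call:
carry_out([
  [[5,0,0,-0.01,0],[5,0,0,-0.04,0],[5,0,0,-0.08,0],[5,0,0.04,-0.12,0],[5,0,0.09,-0.12,0],[5,0,0.12,-0.12,0],[5,0,0.12,-0.12,0]],
])

```text
clock: 41.65
eef_pos: [588.4, 114.8, 417.5]
tcp_rot: [3.133, -0.002, 1.553]
contact_force: [-1.5, 0.4, -4.6]
opening: 0.253
```

```bash
python3 - <<'E'
from h import *
for i in range(6): w=Cam('wrist')
cv2.imwrite('pics/ac_w.png',w.im)
st=r.sense();print(st['eef_pos'].round(2),st['tcp_rot'].round(4),st['contact_force'].round(1),st['opening'])
s=Cam('side')
cv2.imwrite('pics/ac_s.png',cv2.resize(s.im[150:270,260:410],None,fx=5,fy=5,interpolation=cv2.INTER_CUBIC))
for q,c in redpegs(s.im,(280,170,380,240))+[('',)*0]*0: print(q,c)
for P in ((465,116.7),(462.4,-106.5)):
    print(s.proj([[P[0],P[1],63],[P[0],P[1],51]]).round(1).tolist())
print(gplan((528,-320),420))
E
```

```text
[583.71 115.   417.16] [ 3.1374e+00 -1.4000e-03  1.5543e+00] [-0.2  0.7 -3.9] 0.2574171590416949
[[310.0, 220.8], [310.2, 224.3]]
[[358.9, 184.3], [358.8, 187.7]]
(array([-0.4361, -0.0494, -0.0035]), -0.28)
```

View pics/ac_s.png

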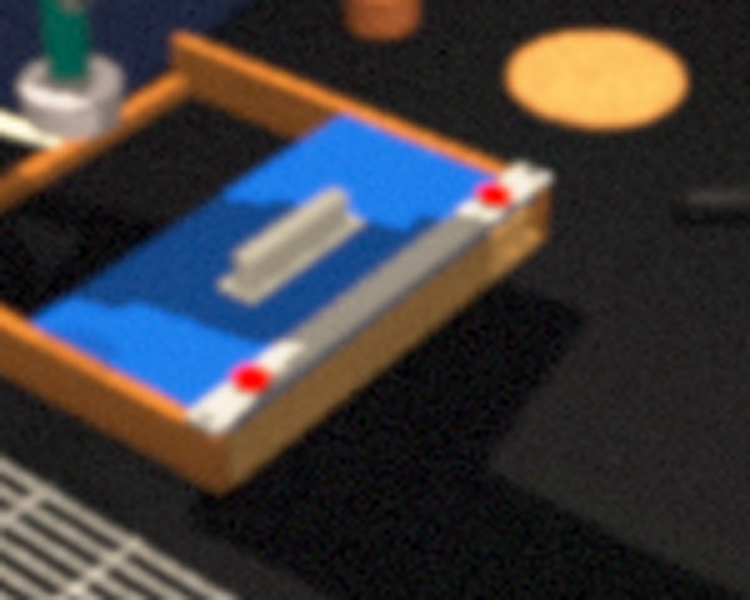

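View pics/ac_w.png

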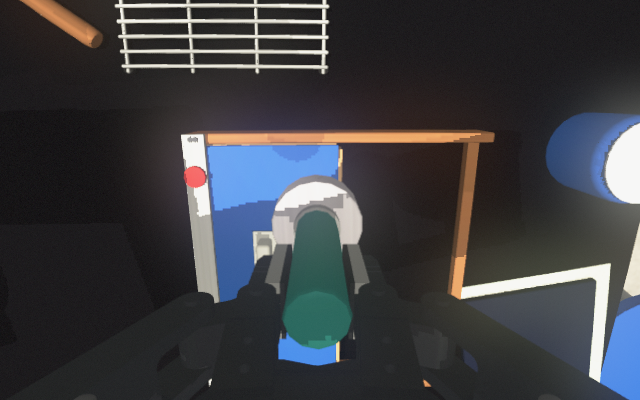

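Call:
carry_out([
  [[5,-0.045,-0.005,0,0],[5,-0.095,-0.01,0,0],[5,-0.145,-0.016,0,0],[5,-0.195,-0.022,0,0],[5,-0.245,-0.028,0,0],[5,-0.295,-0.033,0,0],[5,-0.345,-0.039,0,0],[5,-0.395,-0.045,0,0]],
])

```text
clock: 42.8
eef_pos: [531.7, -278.5, 417.0]
tcp_rot: [3.136, -0.001, 1.555]
contact_force: [1.5, -0.3, -4.1]
opening: 0.255
```

```bash
python3 - <<'E'
from h import *
for i in range(6): w=Cam('wrist')
st=r.sense();print(st['eef_pos'].round(2),st['tcp_rot'].round(4),st['contact_force'].round(1),st['opening'])
print(gplan((528.5,-320.5),275),gplan((528.5,-320.5),251.5))
E
```

```text
[ 532.42 -276.1   416.58] [ 3.1372e+00 -2.1000e-03  1.5545e+00] [ 0.8  0.7 -3.6] 0.2594182997609152
(array([-0.0451, -0.0045,  0.1415]), -0.27) (array([-0.0451, -0.0046,  0.165 ]), -0.27)
```

Call:
carry_out([
  [[5,-0.045,-0.0045,0,0],[5,-0.045,-0.0045,0.03,0],[5,-0.045,-0.0045,0.08,0],[5,-0.045,-0.0045,0.12,0],[5,-0.045,-0.0045,0.14,0],[5,-0.045,-0.0045,0.141,0],[5,-0.045,-0.0045,0.141,0]],
])

```text
clock: 43.8
eef_pos: [528.5, -319.8, 276.0]
tcp_rot: [3.137, -0.002, 1.556]
contact_force: [0.0, 0.5, -3.8]
opening: 0.259
```

```bash
python3 - <<'E'
from h import *
for i in range(6): w=Cam('wrist')
st=r.sense();print(st['eef_pos'].round(2),st['tcp_rot'].round(4),st['contact_force'].round(1),st['opening'])
print(gplan((528.5,-320.5),251))
cv2.imwrite('pics/ad_w.png',w.im)
E
```

```text
[ 528.23 -320.86  276.84] [ 3.1353e+00 -9.0000e-04  1.5547e+00] [ 0.1 -0.8 -3.8] 0.2566118220214497
(array([ 0.0002, -0.0009,  0.0258]), -0.26)
```

View pics/ad_w.png

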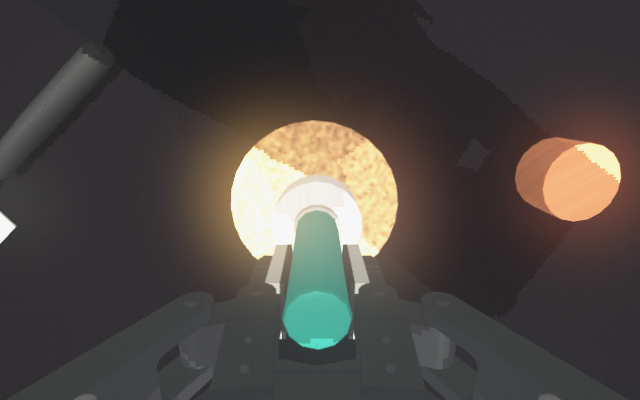

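Call:
carry_out([
  [[5,0,-0.001,0.012,0],[5,0,-0.001,0.02,0],[5,0,-0.001,0.023,0],[5,0,-0.001,0.0245,0],[5,0,-0.001,0.0255,0],[5,0,-0.001,0.0265,0],[5,0,-0.001,0.0265,0],[5,0,-0.001,0.0265,0]],
])

```text
clock: 44.9
eef_pos: [527.3, -320.7, 251.2]
tcp_rot: [3.136, -0.001, 1.555]
contact_force: [-3.2, 2.6, 4.6]
opening: 0.255
```

```bash
python3 - <<'E'
from h import *
for i in range(4): w=Cam('wrist')
st=r.sense();print(st['eef_pos'].round(2),st['tcp_rot'].round(4),st['contact_force'].round(1),st['wrist_torque'].round(2))
E
```

```text
[ 527.24 -320.72  251.23] [ 3.1358e+00 -1.2000e-03  1.5547e+00] [-3.5  2.5  5.6] [ 0.44  0.97 -0.06]
```

Call:
carry_out([
  [[35,0,0,0,0],[45,0,0,0,0],[60,0,0,0,0],[60,0,0,0,0],[60,0,0,0,0],[60,0,0,0,0]],
], squeeze=30)

```text
clock: 45.7
eef_pos: [527.3, -320.8, 251.2]
tcp_rot: [3.136, -0.001, 1.555]
contact_force: [0.2, -0.2, 0.1]
opening: 0.601
```

```bash
python3 - <<'E'
from h import *
for i in range(2): w=Cam('wrist')
cv2.imwrite('pics/ae_w.png',w.im)
st=r.sense();print(st['eef_pos'].round(2),st['tcp_rot'].round(4),st['contact_force'].round(1),st['opening'])
E
```

```text
[ 527.25 -320.7   251.17] [ 3.1358e+00 -1.2000e-03  1.5547e+00] [-0.1 -0.8  0.2] 0.5988564582747619
```

View pics/ae_w.png

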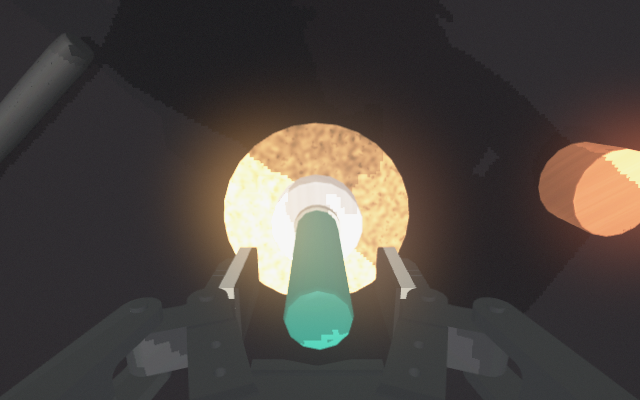

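The mallet stands free, released. I'm lifting straight up and moving back for final checks.

Call:
carry_out([
  [[60,0,0,-0.02,0],[60,0,0,-0.06,0],[60,0,0,-0.11,0],[60,0,0,-0.16,0],[60,0,0,-0.2,0],[60,0,-0.04,-0.2,0],[60,0,-0.09,-0.2,0],[60,0,-0.1,-0.2,0]],
])

```text
clock: 46.6
eef_pos: [422.4, -318.6, 450.6]
tcp_rot: [3.138, -0.002, 1.554]
contact_force: [-1.0, -0.0, 0.3]
opening: 0.596
```

Call:
carry_out([
  [[60,-0.04,-0.03,0,0],[60,-0.08,-0.06,0,0],[60,-0.12,-0.08,0,0],[60,-0.16,-0.1,0,0],[60,-0.16,-0.1,0,0],[60,-0.16,-0.1,0,0]],
])

```text
clock: 47.2
eef_pos: [319.2, -477.6, 449.6]
tcp_rot: [3.138, -0.002, 1.552]
contact_force: [-0.4, 0.6, -0.1]
opening: 0.599
```

```bash
python3 - <<'E'
from h import *
for i in range(6): t=Cam('top')
s=Cam('side'); 
cv2.imwrite('pics/af_t.png',cv2.resize(t.im[80:300,150:480],None,fx=2.4,fy=2.4,interpolation=cv2.INTER_CUBIC))
cv2.imwrite('pics/af_s.png',cv2.resize(s.im[110:340,160:420],None,fx=2.6,fy=2.6,interpolation=cv2.INTER_CUBIC))
st=r.sense();print(st['clock'],st['eef_pos'].round(2),st['contact_force'].round(1))
E
```

```text
47.55 [ 320.28 -476.18  450.09] [-0.2 -0.4 -1.5]
```

View pics/af_t.png

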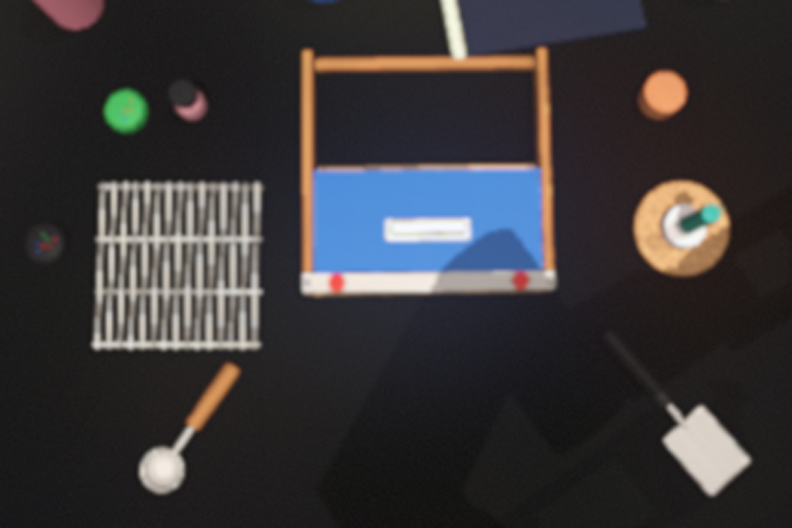

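View pics/af_s.png

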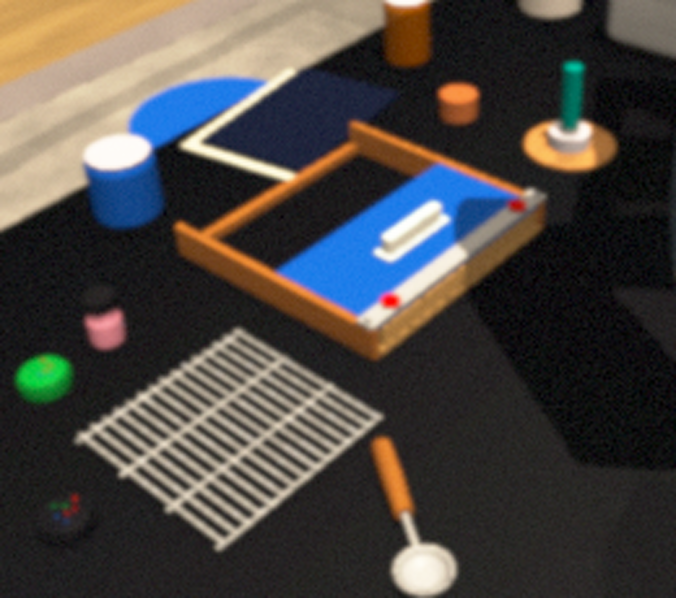

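```bash
python3 - <<'E'
from h import *
t=Cam('top')
b,_=blobs(t.im,(85,0,150),(125,90,255),20,(300,165,355,185)); print([(c,t.at(c,55)[0].round(1)) for a,c,bb in b[:2]])
print('pegs',[t.at(c,51)[0].round(1).tolist() for q,c in []])
print(workorder.sign_off())
E
```

```text
[(array([329.5, 175. ]), array([527.7,  -0.8,  55. ]))]
pegs []
the job is handed in; nothing more can be done
None
```

I finished every step of the job and handed it in at about 48 s, well within the 210 s limit. No verdict came back, so the results below are my own checks.

- **Lid and shortbreads:** I opened the lid to its stop and moved all four shortbreads (white, yellow, pink, light blue) flat into the row, icing up. A wrist picture taken before closing shows all four lying in the compartment. I then pushed the lid shut against its stop with about 11 N. The handle now sits at x ≈ 528 mm, where it should be when shut.
- **Pegs:** I pressed both pegs down with the mallet only. Both stopped at the same height, with the mallet face about 51 mm above the table, under about 27 N on the wrist sensor. That is well above the roughly 10 N needed, and the side view shows both heads resting on the bar.
- **Mallet and the rest:** The last top and side views show the mallet upright near the middle of its cork mat and the rack empty. Nothing else on the table looks moved, and the arm is clear of everything.

- **Weaker evidence:**
  - Peg depth rests on contact height, force and the side view; a later attempt to locate the peg heads from the top view measured nothing.
  - The top view put the handle about 5 mm off the centre line (y = -0.8 mm against about 4.3 mm). I think a shadow skewed that reading, since the lid cannot move sideways in its rails.

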